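# Set up a dry-block heater: pack the block, fit the sleeves, mount the probe

## Robot

A 7-joint arm with a two-finger parallel gripper is mounted at the origin on the work surface. World frame = base frame: x ahead of the robot, y to its left, z up, the work surface at z = 0. Lengths are in m, angles in rad, forces in N, time in s.
With the tool pointing down it reaches from about 0.4 to 0.9 m from the base axis. Payload 5.5 kg.
Tool frame: the origin (TCP) lies at the very end of the fingers, on their centre line; the grasp point (between the pads) lies 19 mm behind it; z points along the fingers, y is the direction in which the jaws open and shut (so a half turn about z gives the same grasp; the last joint's range is limited). The gripper opens to 85 mm and grips with 20 to 120 N. Pads are 22 mm wide; open, the fingers measure 114 mm over their backs; the gripper's body (76 mm by 85 mm) begins 54 mm behind the grasp point. The pads swing forward as they close: fully open they stand 13 mm farther back than shut.
Start: joints at [-1.006, 0.501, -0.427, 1.55, 0.221, 1.138, -0.21], TCP at [0.193, 0.621, 0.231] pointing down, gripper open.
Joint ranges: [-2.88, 2.88], [-0.31, 2.03], [-1.54, 1.56], [0.2, 2.42], [-1.41, 4.55], [0.19, 2.02], [-2.57, 2.57]. Speed limits (rad/s): [2.57, 2.57, 3.14, 3.14, 3.14, 3.14, 3.14].

## Interface

Orientations are given as a rotation vector (axis times angle).
In Python, from cell import r gives the robot as it stands.
- The arm moves only by the tool move_arm, never from a script. Its argument "rows" is one flat list of numbers, 4 for each row, row after row: the shift along the tool's x, y, z in m, then the turn about the tool's z in degrees. In form: [x, y, z, turn, x, y, z, turn, ...]. A call has 1 to 10 rows; each row is the pose to reach, as a shift and turn from the pose measured when the call began, along the tool's axes at that moment; what a row does not reach only later rows make up. A row lasts 1/12 s, in which the tool goes at most 41.7 mm and 7.16 degrees, less where a joint would pass 70% of its speed; a pose out of reach is approached as far as the arm can. A call with a gripper value outside its range is refused whole. "jaw" is the closure, from 0 (fully open) to 1 (shut), set as the call begins (left out, the last holds). The fingers move at their own pace and stop on an object; the grip force is fixed at half the most. Time passes only in rows, so rows that repeat a pose let the fingers close. It gives the time, the measured TCP pose, the force and the opening at its end, in the units of the state.
- r.observe(): the state, without advancing time (a new reading comes with each control period).
- r.get_image(name): name is "side" or "top" or "wrist"; returns a dict with "image" (480x640x3 uint8, red, green, blue), "fovy" (degrees; the focal length in pixels is half the picture's height over the tangent of half this angle, whatever the lens; pixels are square), "cx", "cy" (the principal point, pixels), "xyz" and "attitude" of the camera in the world. Camera axes: x right, y down, z forward; pixel columns grow to the right and rows downward; lengths in m; the calibration is good to about 2 mm. A picture is of the moment at which its call begins. There is no depth.
- r.finish_job(): hands the job in, once; it reports no verdict.
Trained networks look in a picture, given as the dict that the camera call returned (one of the last four; its "shot" number tells which), for a name from the list of things; names that differ only in an ending like _2 or _b are one class to them, and where a whole thing is asked for, a point or a joint stands for the part that bears it (a point fixed in the world has none). Each returns a list of dicts, best first, with "p" (0 to 1); they miss things now and then, are a little off and sometimes report something else, mostly with a low value. They report only what shows in the picture. A call takes as long as a camera call. They do not tell look-alikes from the thing itself.
- r.outline_of(label, picture): "pixels" (480x640 bool, what is visible of it) and "extent" ([left, top, right, bottom] in pixels, round what is visible of it).
The state is a dict: "time_s": time; "joint_positions": joint angles; "joint_velocities": joint speeds; "tau": joint torques, N m; "eef_pos": TCP position; "tcp_rot": TCP orientation; "force": force on the tool from outside, world axes, zero at the start; "wrist_torque": the same for the moment, N m; "finger_gap": finger opening in m.
Only numpy, scipy, OpenCV 4.12 (cv2) and the standard library are available. Lean on these libraries where they do the work, as an engineer would, in place of code of your own. Each camera call takes 0.05 s, during which the arm holds its last target. There are 200 camera calls.

## Task

Get the dry-block heater ready for a temperature check. First pack the gap beside the aluminium block with the thickest filler bar that will slide all the way down into it, putting the bars you do not use back in their rack; then fit every sleeve there is into its matching bore, from the back bore forwards (widest first), starting each one leaning clearly, some ten degrees, with its low edge a few millimetres down in the bore, then straightening it and sliding it fully home. Last, pass the probe's steel rod down through the guide ring and fully into the thermometer port; leave the other things on the bench where they are.

Things in the scene. Friction and masses are not known exactly. Their poses are not given: they have to be found in the camera images.
- heater: Fixed white bench-top dry-block heater, 285 long (x) x 170 wide (y) x 90 mm high, control panel at its -x end. Origin on the bench below the middle of its well; x to the back, y to its left, z up. The well (x -82 to 82 mm, floor at z = 40 mm) holds the aluminium block, tucked under the left rim (from y = 38 mm, top z = 90 mm). Front deck: z = 85 mm.
- gap (a point): Middle of the top inner edge of the heater's right wall, at (0, -60, 85) mm in the heater's frame, axes as the heater's. The gap to be packed runs from here to the block's right face (towards +y): 164 mm long (x), 45 mm deep, its width 12 to 20 mm, different at each start. The wall is 24 mm thick, its top level with the block's.
- block: Fixed aluminium block 160 x 90 x 45 mm in the heater's well, axes parallel to the heater's. Origin: centre of its underside, at heater z = 40 mm; its top is at heater z = 85 mm; its right face, one side of the gap, is at its own y = -45 mm. Three upright bores in a row, widest at the back (+x), each 45 mm deep and 1.6 mm wider than its sleeve.
- bore_wide (a point): Centre of the mouth of the back bore, 39.6 mm wide, 45 mm deep; z up, axes as the heater's. At (52, 8, 45) mm in the block's frame.
- bore_middle (a point): Centre of the mouth of the middle bore, 34.6 mm wide, 45 mm deep. At (0, 8, 45) mm in the block's frame.
- bore_narrow (a point): Centre of the mouth of the front bore, 29.6 mm wide, 45 mm deep. At (-48, 8, 45) mm in the block's frame.
- port (a point): Centre of the mouth of the thermometer port in the heater's front deck, a round hole 12.5 mm wide and 35 mm deep, at (-121, 0, 85) mm in the heater's frame.
- ring (a point): Centre of the top of the steel guide ring right above the port (34 mm above the deck, ring 8 mm tall, 15 mm clear inside, 25 mm outside), held on a bent 8 mm post that rises from the deck 42 mm to the ring's left (+y).
- bar_rack: Loose grey rack of 1.2 kg, 150 x 170 x 44 mm, with three slots along its x, 21 mm wide, 140 mm long, 38 mm deep, at y = -54, 0 and 54 mm in its frame; slot floors at z = 6 mm. Origin: centre of its underside.
- bar_thick: Loose aluminium filler bar, 120 long (x) x 17 thick (y) x 80 mm tall (z), 440 g, standing on its long edge in a slot of the rack (which bar is in which slot varies). Origin: centre of its underside.
- bar_medium: As bar_thick, but 14 mm thick (360 g).
- bar_thin: As bar_thick, but 11 mm thick (285 g).
- sleeve_rack: Loose grey rack of 1.2 kg, 190 x 55 x 50 mm, three square pockets 41 mm wide and 46 mm deep in a row along its x, at x = -62, 0 and 62 mm; each sleeve stands in one of them (which in which varies). Origin: centre of its underside.
- sleeve_wide: Loose aluminium sleeve, a cylinder 38 mm wide and 85 mm tall (about 220 g) standing upright; 2 mm chamfer at its foot. Origin: centre of its foot, z along its axis to its top. Goes in the back bore and stands 40 mm proud when home. May be absent.
- sleeve_middle: As sleeve_wide, but 33 mm wide (165 g); goes in the middle bore. May be absent.
- sleeve_narrow: As sleeve_wide, but 28 mm wide (120 g); goes in the front bore. May be absent.
- probe_stand: Loose white stand of 0.9 kg: base 90 x 100 mm, two side walls, top plate with a 14 mm hole, its top at z = 118 mm, in which the probe hangs. Origin: centre of its underside.
- probe: Reference probe, 165 mm long, 90 g: steel rod 9 mm wide and 105 mm long with a rounded tip, then a black cylindrical handle 24 mm wide and 60 mm tall. Origin: the rod's tip; z along the rod towards the handle (handle from z = 105 to 165 mm). Hangs upright in the stand, handle on its top plate.
- mixer: Bystander: white vortex mixer, 100 x 100 x 93 mm; origin: centre of its underside.
- tip_box: Bystander: box of pipette tips, 83 x 123 x 65 mm; origin: centre of its underside.
- spray_bottle: Bystander: green spray bottle, 90 mm wide, 188 mm tall; origin: centre of its underside.
Mind the look-alikes: they are no part of the job. What is shaped like the probe but blue is not meant.

How it is judged:
On the way, in this order (a step that is already met when the one before it is completed fails the run):
1. the filler bar that fits snugly is down on the floor of the gap (((z of bar_thick in the frame of heater below 0.046 m and y of bar_thick in the frame of heater between -0.06 and -0.044 m and x of bar_thick in the frame of heater between -0.03 and 0.03 m and angle between bar_thick's own z axis and vertical below 0.15 rad) or (z of bar_medium in the frame of heater below 0.046 m and y of bar_medium in the frame of heater between -0.06 and -0.044 m and x of bar_medium in the frame of heater between -0.03 and 0.03 m and angle between bar_medium's own z axis and vertical below 0.15 rad and y of block in the frame of heater below 0.0034 m) or (z of bar_thin in the frame of heater below 0.046 m and y of bar_thin in the frame of heater between -0.06 and -0.044 m and x of bar_thin in the frame of heater between -0.03 and 0.03 m and angle between bar_thin's own z axis and vertical below 0.15 rad and y of block in the frame of heater below 0.0004 m))), for 0.2 s.
2. the wide sleeve leans in its bore: more than 0.1 rad from upright with the middle of its foot at the mouth or below, so that its low edge is inside (angle between sleeve_wide's own z axis and vertical above 0.1 rad and z of sleeve_wide in the frame of bore_wide between -0.02 and 0.001 m and horizontal distance between sleeve_wide and bore_wide below 0.009 m), for 0.1 s.
3. the middle sleeve leans in its bore: more than 0.1 rad from upright with the middle of its foot at the mouth or below, so that its low edge is inside (angle between sleeve_middle's own z axis and vertical above 0.1 rad and z of sleeve_middle in the frame of bore_middle between -0.02 and 0.001 m and horizontal distance between sleeve_middle and bore_middle below 0.009 m), for 0.1 s.
4. the narrow sleeve leans in its bore: more than 0.1 rad from upright with the middle of its foot at the mouth or below, so that its low edge is inside (angle between sleeve_narrow's own z axis and vertical above 0.1 rad and z of sleeve_narrow in the frame of bore_narrow between -0.02 and 0.001 m and horizontal distance between sleeve_narrow and bore_narrow below 0.009 m), for 0.1 s.
5. then the probe's rod goes through the guide ring down into the port (z of probe in the frame of port below -0.03 m and horizontal distance between probe and port below 0.006 m and angle between probe's own z axis and vertical below 0.15 rad and linear speed of probe below 0.02 m/s), for 0.2 s.
At the end, for the whole second after the job is handed in: Thickest bar that fits (thinner counts if the next has under 1.4 mm play) on the gap's floor, other bars in rack slots; each sleeve over 41 mm deep in its bore, 4 mm from axis, 0.06 rad from upright; probe tip over 30 mm down the port; at rest (all of step 5 and ((z of bar_thick in the frame of heater below 0.046 m and y of bar_thick in the frame of heater between -0.06 and -0.044 m and x of bar_thick in the frame of heater between -0.03 and 0.03 m and angle between bar_thick's own z axis and vertical below 0.15 rad) or (z of bar_medium in the frame of heater below 0.046 m and y of bar_medium in the frame of heater between -0.06 and -0.044 m and x of bar_medium in the frame of heater between -0.03 and 0.03 m and angle between bar_medium's own z axis and vertical below 0.15 rad and y of block in the frame of heater below 0.0034 m) or (z of bar_thin in the frame of heater below 0.046 m and y of bar_thin in the frame of heater between -0.06 and -0.044 m and x of bar_thin in the frame of heater between -0.03 and 0.03 m and angle between bar_thin's own z axis and vertical below 0.15 rad and y of block in the frame of heater below 0.0004 m)) and ((z of bar_thick in the frame of heater below 0.046 m and y of bar_thick in the frame of heater between -0.06 and -0.044 m and x of bar_thick in the frame of heater between -0.03 and 0.03 m and angle between bar_thick's own z axis and vertical below 0.15 rad) or (z of bar_thick in the frame of bar_rack below 0.014 m and horizontal distance between bar_thick and bar_rack below 0.075 m)) and ((z of bar_medium in the frame of heater below 0.046 m and y of bar_medium in the frame of heater between -0.06 and -0.044 m and x of bar_medium in the frame of heater between -0.03 and 0.03 m and angle between bar_medium's own z axis and vertical below 0.15 rad and y of block in the frame of heater below 0.0034 m) or (z of bar_medium in the frame of bar_rack below 0.014 m and horizontal distance between bar_medium and bar_rack below 0.075 m)) and ((z of bar_thin in the frame of heater below 0.046 m and y of bar_thin in the frame of heater between -0.06 and -0.044 m and x of bar_thin in the frame of heater between -0.03 and 0.03 m and angle between bar_thin's own z axis and vertical below 0.15 rad and y of block in the frame of heater below 0.0004 m) or (z of bar_thin in the frame of bar_rack below 0.014 m and horizontal distance between bar_thin and bar_rack below 0.075 m)) and z of sleeve_wide in the frame of bore_wide below -0.041 m and horizontal distance between sleeve_wide and bore_wide below 0.004 m and angle between each of sleeve_wide, sleeve_middle, sleeve_narrow's own z axis and vertical below 0.06 rad and linear speed of each of sleeve_wide, sleeve_middle, sleeve_narrow below 0.02 m/s and z of sleeve_middle in the frame of bore_middle below -0.041 m and horizontal distance between sleeve_middle and bore_middle below 0.004 m and z of sleeve_narrow in the frame of bore_narrow below -0.041 m and horizontal distance between sleeve_narrow and bore_narrow below 0.004 m); the robot touches nothing.
It fails at once if the mixer is pushed more than 30 mm (distance of mixer from where it was at the start of the episode above 0.03 m).
It fails at once if the tip box is pushed more than 30 mm (distance of tip_box from where it was at the start of the episode above 0.03 m).
It fails at once if the spray bottle is pushed more than 30 mm (distance of spray_bottle from where it was at the start of the episode above 0.03 m).
Of sleeve_wide, sleeve_middle, sleeve_narrow only 2 to 3 are there at a start; the rules pass over those that are not, and their reading is None.
At some moment in a run one of bar_rack, sleeve_rack, probe_stand may be knocked a few centimetres aside while the robot is not near it.
It also fails if it takes over 210 s, if anything falls off the work surface, if the arm or the gripper's body presses on something with over 40 N, if the wrist force passes 120 N, or if a joint passes its speed limit or range.

## Working session

There is one attempt and no reset: what is moved stays moved. The work goes in short steps, Python scripts to look and compute and a tool call to move; the robot and the scene stay as the last step left them, time stands still between calls to the robot, and variables do not carry over. Pictures are saved under pics/ and viewed, about 12 in all and at most 16, crops included, and the job is handed in when it is done.

Besides the shell and the picture viewer there is one more tool, called after "Request:" by a JSON object that holds its "op" and its "data", one argument or row to a line. move_arm: Moves the arm, as the interface text tells. Its arguments: {"type":"object","properties":{"rows":{"type":"array"},"jaw":{"type":"number"}},"required":["rows"]}

```bash
ls; mkdir -p pics; cat > h.py <<'E'
from cell import r
import numpy as np, cv2
from scipy.spatial.transform import Rotation as R
def cam(n):
    d=r.get_image(n); return d
def f(d): return 240/np.tan(np.radians(d["fovy"])/2)
def rot(d):
    a=np.array(d["attitude"],float); return a if a.shape==(3,3) else R.from_rotvec(a).as_matrix()
def ray(d,u,v):
    k=f(d); w=rot(d)@np.array([(u-d["cx"])/k,(v-d["cy"])/k,1.]); return np.array(d["xyz"],float),w
def at(d,u,v,z):
    o,w=ray(d,u,v); return o+w*(z-o[2])/w[2]
def proj(d,p):
    q=rot(d).T@(np.array(p,float)-np.array(d["xyz"])); return f(d)*q[0]/q[2]+d["cx"],f(d)*q[1]/q[2]+d["cy"]
def save(d,n): cv2.imwrite("pics/"+n+".png",np.ascontiguousarray(d["image"][:,:,::-1]))
E
python3 - <<'E'
from h import *
s=r.observe(); print({k:np.round(v,3) for k,v in s.items()})
for n in("top","side","wrist"):
    d=cam(n); save(d,n+"0"); print(n,d["fovy"],d["cx"],d["cy"],d["xyz"],d["attitude"],d["shot"])
    for l in "heater block bar_rack bar_thick bar_medium bar_thin sleeve_rack sleeve_wide sleeve_middle sleeve_narrow probe_stand probe mixer tip_box spray_bottle".split():
        print(l,[(round(o["p"],2),list(map(int,o["extent"]))) for o in r.outline_of(l,d)[:4]])
E
```

```text
pics
{'time_s': np.float64(0.0), 'joint_positions': array([-1.006,  0.502, -0.427,  1.551,  0.221,  1.138, -0.21 ]), 'joint_velocities': array([ 0.   ,  0.   ,  0.001, -0.002, -0.001, -0.   ,  0.   ]), 'tau': array([-1.0000e-03, -5.6951e+01, -5.8160e+00, -2.8094e+01,  1.1000e-02,
        1.2000e-02,  0.0000e+00]), 'eef_pos': array([0.193, 0.62 , 0.23 ]), 'tcp_rot': array([-4.720e-01, -3.106e+00,  3.000e-03]), 'force': array([-0.628, -0.083, -1.148]), 'wrist_torque': array([ 0.024, -0.016,  0.007]), 'finger_gap': np.float64(0.085)}
top 52.17716649141484 322.39578552470044 244.3258334212468 [0.4924053  0.02345646 1.06867072] [-2.20388529  2.15696127 -0.11622632] 1
heater [(0.84, [278, 196, 369, 341]), (0.75, [181, 239, 221, 335])]
block [(0.96, [305, 212, 348, 292]), (0.52, [456, 264, 481, 323])]
bar_rack [(0.77, [419, 252, 517, 335]), (0.28, [484, 257, 508, 318])]
bar_thick [(0.67, [432, 265, 458, 327])]
bar_medium [(0.55, [481, 255, 507, 317])]
bar_thin [(0.76, [456, 263, 481, 320])]
sleeve_rack [(0.69, [184, 238, 223, 333])]
sleeve_wide []
sleeve_middle [(0.67, [184, 307, 210, 326])
[... 1273 characters left out ...]
0, 398, 470, 453]), (0.67, [300, 374, 316, 417])]
mixer [(0.97, [201, 225, 250, 281])]
tip_box [(0.74, [283, 233, 359, 255]), (0.73, [250, 150, 297, 195]), (0.61, [319, 344, 337, 375])]
spray_bottle [(0.77, [222, 371, 281, 459]), (0.51, [326, 146, 371, 167]), (0.32, [287, 232, 364, 257])]
wrist 68.83580681621643 325.0324855323045 239.63559167504079 [0.11699928 0.64558592 0.37440166] [2.31436671 1.70261666 0.27316341] 3
heater []
block []
bar_rack []
bar_thick []
bar_medium []
bar_thin []
sleeve_rack [(0.57, [112, 441, 150, 480])]
sleeve_wide []
sleeve_middle [(0.52, [102, 458, 125, 480])]
sleeve_narrow []
probe_stand []
probe [(0.61, [141, 463, 153, 480])]
mixer []
tip_box []
spray_bottle []
```

```bash
python3 - <<'E'
import cv2
a=cv2.imread("pics/top0.png")[110:375,80:530]; cv2.imwrite("pics/top0c.png",cv2.resize(a,(800,471),interpolation=cv2.INTER_CUBIC))
a=cv2.imread("pics/side0.png")[130:480,190:490]; cv2.imwrite("pics/side0c.png",cv2.resize(a,(514,600),interpolation=cv2.INTER_CUBIC))
E
```

```text
(no output)
```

View pics/top0c.png

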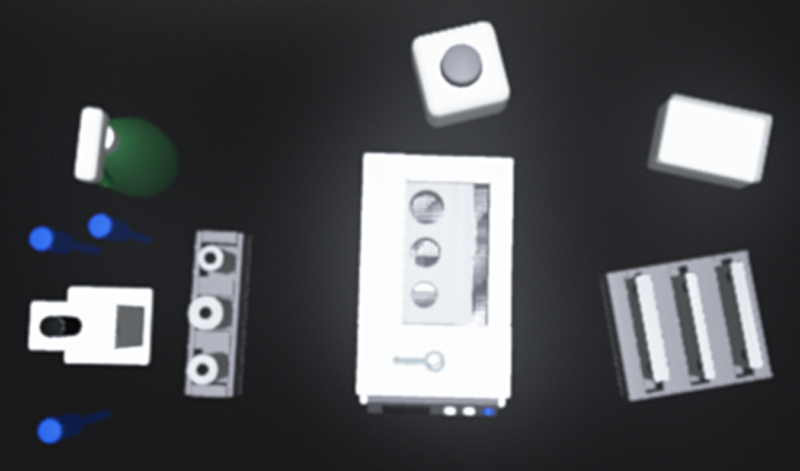

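View pics/side0c.png

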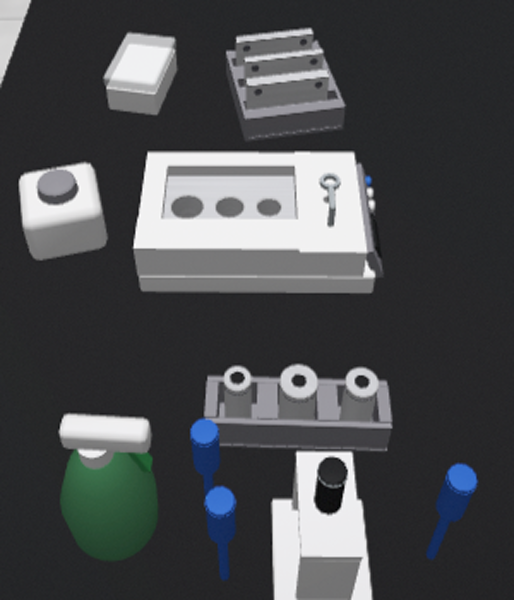

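```bash
python3 - <<'E'
from h import *
d=cam("top"); g=cv2.cvtColor(d["image"],cv2.COLOR_RGB2GRAY)
pts={}
def mask(l,i=0):
    o=r.outline_of(l,d); return o[i]["pixels"].astype(np.uint8) if len(o)>i else None
for l,z in [("bar_thick",.086),("bar_medium",.086),("bar_thin",.086),("bar_rack",.044),("sleeve_rack",.05),("heater",.088),("block",.085),("probe_stand",.118)]:
    m=mask(l)
    if m is None: print(l,None);continue
    if l.startswith("bar_t") or l=="bar_medium": m=m*(g>225).astype(np.uint8)
    ys,xs=np.nonzero(m)
    P=np.array([at(d,u,v,z)[:2] for u,v in zip(xs,ys)],np.float32)*1000
    rc=cv2.minAreaRect(P); print(l,np.round(rc[0],0),np.round(rc[1],0),round(rc[2],1), "mean",np.round(P.mean(0),0), len(P))
for l in("sleeve_wide","sleeve_middle","sleeve_narrow"):
    for o in r.outline_of(l,d): print(l,round(o["p"],2),np.round(o["extent"]))
# bright rings in sleeve rack region
s=g[235:336,180:226]; n,lab,st,ce=cv2.connectedComponentsWithStats((s>200).astype(np.uint8))
for i in range(1,n):
    if st[i,4]>30: u,v=ce[i]+[180,235]; print("ring",st[i],np.round(at(d,u,v,.089)[:2]*1000))
for nm,(u,v) in dict(wide=(426,206),mid=(425,252),nar=(424,294),ring=(433,361)).items():
    u=80+u*450/800;v=110+v*265/471; print(nm,np.round(at(d,u,v,.085 if nm!="ring" else .127)[:2]*1000))
for c in((60,326),): print("probe",np.round(at(d,80+c[0]*.5625,110+c[1]*.5626,.178)*1000))
E
```

```text
bar_thick [ 493. -295.] [118.  10.] 10.5 mean [ 493. -294.] 269
bar_medium None
bar_thin [ 493. -295.] [118.  10.] 10.5 mean [ 493. -294.] 269
bar_rack [ 492. -290.] [153. 182.] 10.3 mean [ 490. -281.] 3662
sleeve_rack [495. 256.] [ 64. 190.] 88.6 mean [497. 252.] 1697
heater [534.   5.] [169. 290.] 89.9 mean [523.   7.] 9521
block [569.   3.] [162.  82.] 0.3 mean [567.   2.] 2698
probe_stand [480. 377.] [132.  81.] 88.9 mean [479. 366.] 2291
sleeve_wide 0.59 [186. 277. 210. 295.]
sleeve_middle 0.56 [184. 306. 210. 327.]
sleeve_narrow 0.74 [191. 246. 214. 266.]
sleeve_narrow 0.41 [439. 163. 516. 216.]
ring [11 14 14 13 88] [557. 259.]
ring [  7  42  18  18 217] [496. 261.]
ring [  6  75  16  16 155] [433. 262.]
wide [621.  17.]
mid [569.  17.]
nar [521.  17.]
ring [448.   6.]
probe [478. 385. 178.]
```

```bash
cat >> h.py <<'E'
def tool():
    s=r.observe(); return np.array(s["eef_pos"]),R.from_rotvec(s["tcp_rot"]).as_matrix(),s
def go(x,y,z,yaw=None):
    """print shift (tool axes) & turn to reach world x,y,z with tool x axis... yaw = world heading (deg) of tool y axis"""
    p,M,s=tool(); sh=M.T@(np.array([x,y,z])-p)
    h=np.degrees(np.arctan2(M[1,1],M[0,1])); t=0
    if yaw is not None:
        t=(h-yaw+90)%180-90   # turn about tool z (down): +turn lowers world heading
    print("t",round(float(s["time_s"]),1),"p",np.round(p,4),"heading_y",round(h,1),"shift mm",np.round(sh*1000,1),"turn",round(t,1),"F",np.round(s["force"],1),"gap",round(float(s["finger_gap"])*1000,1), "tilt",np.round(M[:,2],3))
E
python3 - <<'E'
from h import *
p,M,s=tool(); d=cam("wrist"); print(M); print("cam in tool",M.T@(np.array(d["xyz"])-p)); print("cam axes in tool\n",(M.T@rot(d)).round(3))
go(.493,-.29,.28,100.5)
E
```

```text
[[-9.54806194e-01  2.97229089e-01  1.11265350e-05]
 [ 2.97229089e-01  9.54806193e-01  4.01578485e-05]
 [ 1.31239617e-06  4.16500924e-05 -9.99999999e-01]]
cam in tool [ 0.080161    0.00117615 -0.1430752 ]
cam axes in tool
 [[-0.    -0.95  -0.312]
 [ 1.    -0.     0.   ]
 [-0.    -0.312  0.95 ]]
t 3.0 p [0.1932 0.6206 0.2313] heading_y 72.7 shift mm [-557.  -780.4  -48.7] turn -27.8 F [ 0.2 -0.3 -0.9] gap 85.3 tilt [-0.  0. -1.]
```

Request:
{"op": "move_arm", "data": {
  "rows": [-0.04,-0.026,-0.007,-3,-0.08,-0.052,-0.015,-6,-0.12,-0.078,-0.022,-9,-0.16,-0.104,-0.03,-12,-0.2,-0.13,-0.038,-15,-0.24,-0.156,-0.045,-17.3,-0.28,-0.182,-0.052,-17.3,-0.32,-0.208,-0.06,-17.3,-0.32,-0.208,-0.06,-17.3]
}}

```text
time_s: 3.8
eef_pos: [0.4307, 0.3338, 0.2902]
tcp_rot: [-0.0, 3.141, 0.001]
force: [1.3, 0.4, -0.7]
finger_gap: 0.0854
```

```bash
python3 - <<'E'
from h import *
go(.53,.01,.27,90)
E
```

```text
t 3.8 p [0.4307 0.3338 0.2902] heading_y 90.0 shift mm [ -99.2 -323.8   20.1] turn 0.0 F [ 1.3  0.4 -0.7] gap 85.4 tilt [ 0.001  0.    -1.   ]
```

Request:
{"op": "move_arm", "data": {
  "rows": [-0.1,-0.324,0.02,0,-0.1,-0.324,0.02,0,-0.1,-0.324,0.02,0,-0.1,-0.324,0.02,0,-0.1,-0.324,0.02,0,-0.1,-0.324,0.02,0,-0.1,-0.324,0.02,0,-0.1,-0.324,0.02,0,-0.1,-0.324,0.02,0,-0.1,-0.324,0.02,0]
}}

```text
time_s: 4.63
eef_pos: [0.5314, 0.0048, 0.2698]
tcp_rot: [0.012, 3.141, -0.002]
force: [-1.6, 0.9, -0.0]
finger_gap: 0.0852
```

```bash
python3 - <<'E'
from h import *
d=cam("wrist"); save(d,"w_heater"); np.save("w_heater.npy",d,allow_pickle=True)
go(.49,-.29,.25,100.5)
E
```

```text
t 4.7 p [0.5309 0.0081 0.27  ] heading_y 89.8 shift mm [  39.8 -298.3   19.9] turn -10.7 F [-1.   0.8 -0.8] gap 85.5 tilt [ 0.  0. -1.]
```

View pics/w_heater.png

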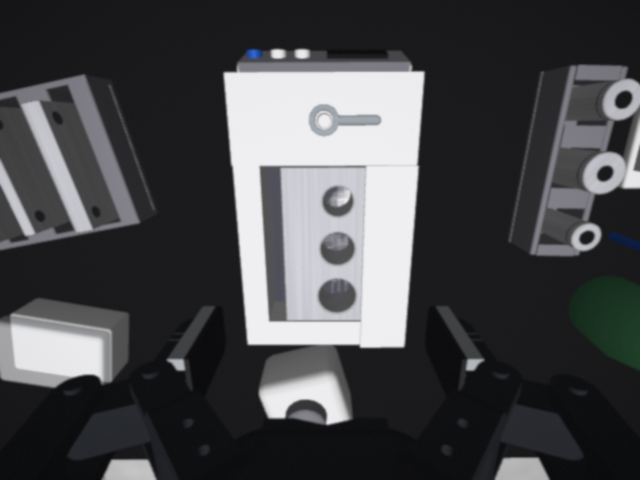

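```bash
cat > m.py <<'E'
from h import *
d=np.load("w_heater.npy",allow_pickle=True).item(); g=cv2.cvtColor(d["image"],cv2.COLOR_RGB2GRAY).astype(float)
def edge(row,a,b,sgn):
    p=g[row-2:row+3,a:b].mean(0); q=np.diff(p)*sgn; i=int(np.argmax(q)); 
    w=q[max(0,i-2):i+3].clip(0); return a+.5+(w*np.arange(max(0,i-2),max(0,i-2)+len(w))).sum()/w.sum()
for row in range(175,318,20):
    L=edge(row,240,274,-1); Rr=edge(row,272,300,1); K=edge(row,350,375,1)
    A,B=at(d,L,row,.085),at(d,Rr,row,.085); C=at(d,K,row,.09)
    print(row,round(L,1),round(Rr,1),round(K,1),np.round(A*1000,1)[:2],np.round(B*1000,1)[:2],"gap",round((B-A)[1]*1000,1),"rim y",round(C[1]*1000,1))
print(g[240,255:290].astype(int))
E
python3 m.py; python3 - <<'E'
from h import *
d=np.load("w_heater.npy",allow_pickle=True).item(); g=cv2.cvtColor(d["image"],cv2.COLOR_RGB2GRAY)
for u,v,D in((339,201,29.6),(337,248,34.6),(337,295,39.6)):
    # circle fit by radial edge search around the estimate, at z=.085
    c=at(d,u,v,.085)[:2]
    for it in range(4):
        E=[]
        for a in np.arange(0,2*np.pi,.1):
            best=None
            rr=np.arange(D/2-5,D/2+5,.25)/1000
            val=[]
            for q in rr:
                uu,vv=proj(d,[c[0]+q*np.cos(a),c[1]+q*np.sin(a),.085]); val.append(float(cv2.getRectSubPix(g,(1,1),(float(uu),float(vv)))[0,0]))
            k=np.argmax(np.diff(np.convolve(val,[1/3]*3,"valid"))); q=rr[k+1]; E.append([c[0]+q*np.cos(a),c[1]+q*np.sin(a)])
        (x,y),rad=cv2.minEnclosingCircle(np.float32(E)*1000); E=np.array(E)
        A=np.c_[2*E,np.ones(len(E))]; s=np.linalg.lstsq(A,(E**2).sum(1),rcond=None)[0]; c=s[:2]
    print(D,np.round(c*1000,1),"fit D",2000*np.sqrt(s[2]+c@c))
print("ring",at(d,323,120,.119)[:2])
E
```

```text
175 259.7 280.3 366.0 [495.9 -54.6] [496.  -35.5] gap 19.2 rim y 43.6
195 260.9 281.2 352.5 [514.7 -54.8] [514.8 -35.5] gap 19.2 rim y 31.5
215 262.2 281.9 364.5 [534.2 -54.8] [534.3 -35.8] gap 18.9 rim y 43.3
235 263.5 282.7 364.1 [554.4 -54.8] [554.5 -35.9] gap 18.9 rim y 43.3
255 264.6 283.6 352.5 [575.3 -55. ] [575.5 -36. ] gap 19.0 rim y 32.5
275 265.8 284.5 362.5 [597.1 -55.1] [597.3 -36.1] gap 19.0 rim y 42.9
295 267.2 285.4 355.5 [619.8 -55.1] [619.9 -36.2] gap 19.0 rim y 36.3
315 268.3 286.3 361.2 [643.3 -55.3] [643.5 -36.2] gap 19.1 rim y 42.7
[239 239 240 239 239 239 239 232 203 144  98  83  82  82  82  82  83  83
  82  82  81  80  80  81  82  83  87 106 146 182 199 202 200 201 203]
29.6 [520.7  18. ] fit D 29.181231836713508
34.6 [568.7  17.4] fit D 33.62157283855339
39.6 [620.6  17.1] fit D 38.3653742922489
ring [0.44836562 0.00487966]
```

Request:
{"op": "move_arm", "data": {
  "rows": [0.01,-0.04,0.02,-5,0.02,-0.08,0.02,-10.7,0.04,-0.12,0.02,-10.7,0.04,-0.16,0.02,-10.7,0.04,-0.2,0.02,-10.7,0.04,-0.24,0.02,-10.7,0.04,-0.27,0.02,-10.7,0.04,-0.27,0.02,-10.7,0.04,-0.27,0.02,-10.7]
}}

```text
time_s: 5.43
eef_pos: [0.4901, -0.262, 0.2498]
tcp_rot: [-0.284, 3.128, 0.001]
force: [-0.1, 1.2, -1.3]
finger_gap: 0.0852
```

```bash
python3 - <<'E'
from h import *
d=cam("wrist"); save(d,"w_bars"); np.save("w_bars.npy",d,allow_pickle=True)
for l in("bar_thick","bar_medium","bar_thin"): print(l,[(round(o["p"],2),list(map(int,o["extent"]))) for o in r.outline_of(l,d)[:4]])
g=cv2.cvtColor(d["image"],cv2.COLOR_RGB2GRAY)
m=(g>200).astype(np.uint8); n,lab,st,ce=cv2.connectedComponentsWithStats(m)
for i in range(1,n):
    if st[i,4]<400: continue
    ys,xs=np.nonzero(lab==i); P=np.float32([at(d,u,v,.086)[:2]*1000 for u,v in zip(xs,ys)]); print(st[i],cv2.minAreaRect(P))
go(.49,-.29,.25,100.5)
E
```

```text
bar_thick [(0.76, [340, 146, 362, 280])]
bar_medium [(0.75, [217, 142, 254, 277])]
bar_thin [(0.93, [280, 140, 301, 275])]
[ 282  148   12  126 1027] ((493.19097900390625, -294.30450439453125), (115.38633728027344, 7.590731143951416), 10.43663215637207)
[ 342  155   15  124 1643] ((488.6969299316406, -239.0323944091797), (114.91427612304688, 12.621520042419434), 11.227653503417969)
[  484   165   156   194 11490] ((507.96820068359375, -19.257354736328125), (121.48072814941406, 197.14869689941406), 89.6664810180664)
[524 269  48 108 662] ((560.8787231445312, -22.992523193359375), (123.84393310546875, 10.0327787399292), 0.7711482644081116)
[ 590  284   50  125 3072] ((573.0517578125, 70.95718383789062), (144.38180541992188, 46.29112243652344), 0.385468453168869)
[ 208  354   86   61 3269] ((685.6797485351562, -306.029296875), (81.09996795654297, 57.104888916015625), 78.64244079589844)
t 5.6 p [ 0.4908 -0.2589  0.2499] heading_y 100.7 shift mm [  6.6 -30.4  -0.1] turn 0.2 F [1.4 0.2 0.1] gap 85.2 tilt [ 0.001  0.001 -1.   ]
```

View pics/w_bars.png

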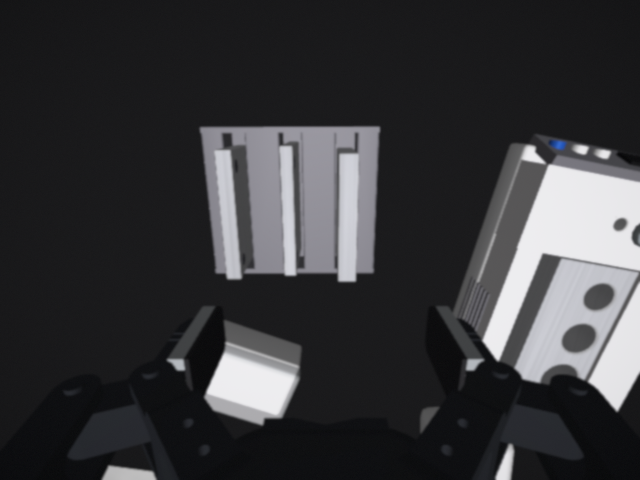

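Request:
{"op": "move_arm", "data": {
  "rows": [-0.002,0.02,0.03,-0.3,-0.002,0.02,0.07,-0.3,-0.002,0.02,0.1,-0.3,-0.002,0.02,0.12,-0.3,-0.002,0.02,0.14,-0.3,-0.002,0.02,0.16,-0.3,-0.002,0.02,0.175,-0.3,-0.002,0.02,0.188,-0.3,-0.002,0.02,0.193,-0.3,-0.002,0.02,0.193,-0.3],
  "jaw": 0.5
}}

```text
time_s: 6.47
eef_pos: [0.4887, -0.2365, 0.0559]
tcp_rot: [0.305, -3.126, -0.005]
force: [-0.0, -0.2, -0.7]
finger_gap: 0.0426
```

Request:
{"op": "move_arm", "data": {
  "rows": [0,0,0,0,0,0,0,0,0,0,0,0,0,0,0,0,0,0,0,0,0,0,0,0],
  "jaw": 1
}}

```text
time_s: 6.97
eef_pos: [0.4899, -0.2381, 0.0572]
tcp_rot: [-0.304, 3.125, 0.001]
force: [0.3, -5.1, 4.7]
finger_gap: 0.0158
```

```bash
python3 - <<'E'
from h import *
d=cam("wrist"); save(d,"grip1")
go(.489,-.239,.2)
E
```

```text
t 7.0 p [ 0.4899 -0.2381  0.0572] heading_y 101.1 shift mm [   0.8   -0.6 -142.8] turn 0 F [-0.2 -5.4  5.1] gap 16.3 tilt [ 0.001  0.001 -1.   ]
```

Request:
{"op": "move_arm", "data": {
  "rows": [0,0,-0.03,0,0,0,-0.065,0,0,0,-0.1,0,0,0,-0.14,0,0,0,-0.14,0]
}}

```text
time_s: 7.43
eef_pos: [0.4935, -0.2386, 0.2042]
tcp_rot: [-0.305, 3.116, -0.005]
force: [2.1, -0.7, -3.4]
finger_gap: 0.016
```

Request:
{"op": "move_arm", "data": {
  "rows": [-0.02,0.03,0,2,-0.04,0.06,0,5,-0.06,0.09,0,9,-0.08,0.12,0,11.5,-0.1,0.15,0,11.5,-0.115,0.174,0.01,11.5,-0.115,0.174,0.025,11.5,-0.115,0.174,0.037,11.5,-0.115,0.174,0.037,11.5,-0.115,0.174,0.037,11.5]
}}

```text
time_s: 8.27
eef_pos: [0.5708, -0.0464, 0.1658]
tcp_rot: [0.01, 3.136, -0.003]
force: [-0.2, 0.1, -3.6]
finger_gap: 0.016
```

```bash
python3 - <<'E'
from h import *
d=cam("wrist"); save(d,"gap1")
t=cam("top"); save(t,"gap1t")
a=cv2.resize(d["image"][100:400,200:440],(480,600),interpolation=cv2.INTER_CUBIC)[:,:,::-1]; b=cv2.resize(t["image"][190:350,270:380],(320,465))[:,:,::-1]
c=np.zeros((600,800,3),np.uint8); c[:,:480]=a; c[:465,480:]=b; cv2.imwrite("pics/gap1c.png",c)
go(.569,-.0455,.16,89.6)
E
```

```text
t 8.4 p [ 0.5727 -0.0469  0.1678] heading_y 89.6 shift mm [3.7 1.4 7.7] turn -0.0 F [ 1.  -0.7 -3.7] gap 16.2 tilt [ 0.01  -0.002 -1.   ]
```

View pics/gap1c.png

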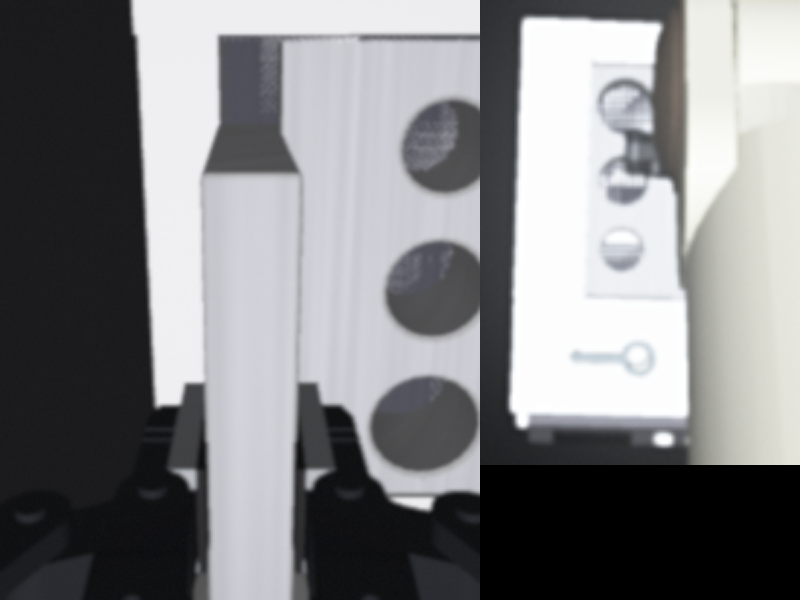

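```bash
python3 - <<'E'
from h import *
d=cam("wrist"); g=cv2.cvtColor(d["image"],cv2.COLOR_RGB2GRAY).astype(int)
for v in (140,150): print(v,g[v,300:350])
for v in (175,183): print(v,g[v,292:360])
for u in(309.5,341): print(np.round(at(d,u,140,.085)*1000,1))
for u,v in((310.5,162.5),(340,162.5)): print(np.round(at(d,u,v,.117)*1000,1))
for u,v in((301.5,187),(349.5,187)): print(np.round(at(d,u,v,.197)*1000,1))
go(.569,-.0455,.16,89.6)
E
```

```text
140 [239 239 239 239 239 239 239 238 233 211 160 132 163 199 215 221 220 217
 212 206 203 199 193 188 183 187 192 192 188 183 188 199 215 222 221 222
 220 216 199 155 115 131 171 196 203 203 202 200 199 201]
150 [239 239 239 239 239 239 239 239 235 219 171 133 158 208 228 230 230 230
 230 232 231 230 226 219 212 209 215 216 205 193 194 208 224 230 231 229
 227 224 206 166 126 136 174 198 204 203 201 200 200 200]
175 [239 239 239 239 239 239 239 239 239 239 237 229 194 135  91  78  77  78
  78  78  78  78  78  78  77  78  78  77  78  78  78  78  78  77  77  78
  78  78  78  77  77  77  77  77  77  77  77  77  77  77  80  97 134 171
 192 198 200 202 204 206 206 207 207 207 207 206 207 207]
183 [239 239 239 239 239 239 239 239 233 211 157 107  85  81  81  80  81  81
  80  80  80  81  80  80  80  80  80  80  80  80  79  79  79  79  79  79
  78  78  78  78  78  78  78  78  78  79  79  79  78  79  79  79  79  79
  82  98 134 173 197 205 206 207 207 206 206 207 207 207]
[502.8 -55.   85. ]
[503.  -35.5  85. ]
[512.9 -53.3 117. ]
[513.1 -37.3 117. ]
[511.8 -52.9 197. ]
[511.9 -37.3 197. ]
t 8.4 p [ 0.5731 -0.0469  0.1682] heading_y 89.6 shift mm [4.2 1.4 8.2] turn -0.0 F [ 0.3  0.1 -4. ] gap 16.1 tilt [ 0.012 -0.002 -1.   ]
```

Request:
{"op": "move_arm", "data": {
  "rows": [0,0,0.012,0,0,0,0.024,0,0,0,0.032,0,0,0,0.038,0,0,0,0.044,0,0,0,0.044,0]
}}

```text
time_s: 8.92
eef_pos: [0.5749, -0.0469, 0.1259]
tcp_rot: [0.012, 3.126, -0.004]
force: [-0.5, -0.1, -5.4]
finger_gap: 0.0156
```

```bash
python3 - <<'E'
from h import *
go(.573,-.0455,.092,89.6)
E
```

```text
t 8.9 p [ 0.5749 -0.0469  0.1259] heading_y 89.6 shift mm [ 2.4  1.5 33.9] turn -0.0 F [-0.5 -0.1 -5.4] gap 15.6 tilt [ 0.015 -0.002 -1.   ]
```

Request:
{"op": "move_arm", "data": {
  "rows": [0,0,0.008,0,0,0,0.016,0,0,0,0.022,0,0,0,0.028,0,0,0,0.032,0,0,0,0.034,0,0,0,0.034,0]
}}

```text
time_s: 9.5
eef_pos: [0.5749, -0.047, 0.0913]
tcp_rot: [0.012, 3.128, -0.004]
force: [0.4, 0.2, -4.1]
finger_gap: 0.0161
```

```bash
python3 - <<'E'
from h import *
go(.573,-.0455,.092,89.6)
E
```

```text
t 9.5 p [ 0.5749 -0.047   0.0913] heading_y 89.6 shift mm [ 1.9  1.5 -0.8] turn -0.0 F [ 0.4  0.2 -4.1] gap 16.1 tilt [ 0.014 -0.002 -1.   ]
```

Request:
{"op": "move_arm", "data": {
  "rows": [0,0,0,0,0,0,0,0,0,0,0,0,0,0,0,0],
  "jaw": 0.6
}}

```text
time_s: 9.83
eef_pos: [0.5757, -0.047, 0.092]
tcp_rot: [0.012, 3.126, -0.004]
force: [0.4, -0.6, -0.3]
finger_gap: 0.0341
```

Request:
{"op": "move_arm", "data": {
  "rows": [0,0,-0.03,0,0,0,-0.06,0,0,0,-0.1,0,0,0,-0.14,0,0,0,-0.17,0,0.02,0.03,-0.18,0,0.04,0.07,-0.18,0,0.07,0.1,-0.18,0,0.07,0.1,-0.18,0]
}}

```text
time_s: 10.58
eef_pos: [0.4994, 0.0611, 0.2712]
tcp_rot: [-0.002, 3.128, 0.001]
force: [0.8, -0.2, -0.6]
finger_gap: 0.0342
```

```bash
python3 - <<'E'
from h import *
d=cam("wrist"); save(d,"after_bar"); 
t=cam("side"); save(t,"after_bar_s")
a=cv2.resize(d["image"][60:400,120:460],(480,480),interpolation=cv2.INTER_CUBIC)[:,:,::-1]; b=cv2.resize(t["image"][210:310,260:420],(320,200))[:,:,::-1]
c=np.zeros((480,800,3),np.uint8); c[:,:480]=a; c[:200,480:]=b; cv2.imwrite("pics/after_barc.png",c)
for l in("bar_thick","bar_medium","bar_thin","bar_rack"): print(l,[(round(o["p"],2),list(map(int,o["extent"]))) for o in r.outline_of(l,t)[:4]])
go(.5,.23,.27,90)
E
```

```text
bar_thick [(0.57, [295, 215, 351, 233]), (0.52, [326, 151, 349, 167])]
bar_medium [(0.87, [326, 147, 350, 168]), (0.72, [268, 217, 413, 301]), (0.7, [285, 233, 362, 259])]
bar_thin [(0.58, [334, 164, 379, 183])]
bar_rack [(0.79, [319, 161, 390, 211])]
t 10.9 p [0.5046 0.0524 0.2707] heading_y 89.4 shift mm [6.400e+00 1.775e+02 1.000e-01] turn -0.6 F [ 0.7  0.2 -0.5] gap 34.1 tilt [ 0.016 -0.003 -1.   ]
```

View pics/after_barc.png

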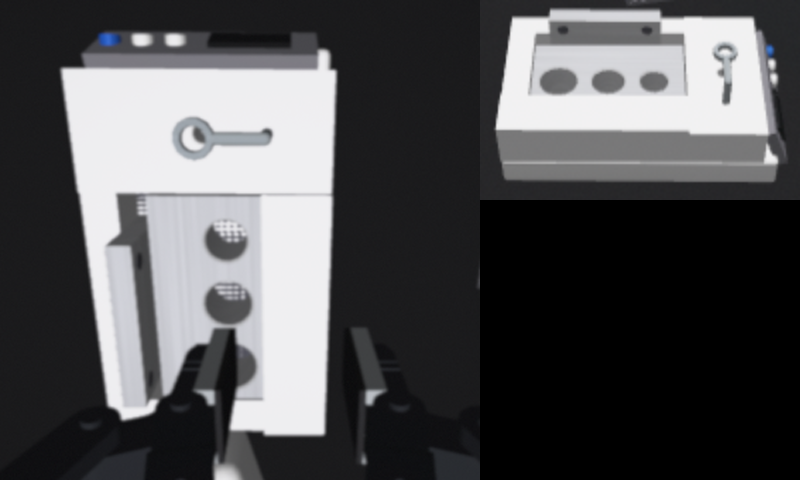

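Request:
{"op": "move_arm", "data": {
  "rows": [0.005,0.04,0,0,0.01,0.08,0,0,0.015,0.12,0.01,0,0.02,0.16,0.02,0,0.025,0.198,0.02,0,0.025,0.198,0.02,0,0.025,0.198,0.02,0,0.025,0.198,0.02,0],
  "jaw": 0.28
}}

```text
time_s: 11.55
eef_pos: [0.4829, 0.2492, 0.2493]
tcp_rot: [0.018, 3.126, -0.006]
force: [-0.7, -0.6, 0.8]
finger_gap: 0.0611
```

```bash
cat > sl.py <<'E'
from h import *
def rings(name):
    d=cam("wrist"); save(d,name); g=cv2.cvtColor(d["image"],cv2.COLOR_RGB2GRAY)
    n,lab,st,ce=cv2.connectedComponentsWithStats((g>185).astype(np.uint8))
    for i in range(1,n):
        if not 150<st[i,4]<6000 or max(st[i,2:4])>90: continue
        m=(lab==i).astype(np.uint8); c,_=cv2.findContours(m,cv2.RETR_EXTERNAL,cv2.CHAIN_APPROX_NONE)
        P=np.float32([at(d,u,v,.089)[:2]*1000 for u,v in c[0][:,0]]); A=np.c_[2*P,np.ones(len(P))]; s=np.linalg.lstsq(A,(P**2).sum(1),rcond=None)[0]
        print("blob",st[i],"centre",np.round(s[:2],1),"D",round(2*float(np.sqrt(s[2]+s[:2]@s[:2])),1))
    return d
E
python3 - <<'E'
from sl import *
rings("sl1"); go(.496,.261,.15,89.6)
E
```

```text
blob [137 115  20  16 210] centre [403.2 105. ] D 13.6
blob [322 140  35  38 722] centre [433.3 262.1] D 29.6
blob [319 211  39  38 898] centre [496.  261.5] D 34.7
blob [323 279  26  23 253] centre [557.2 258.7] D 24.1
blob [  0 313  21  64 538] centre [620.  -67.6] D 52.6
blob [  22  369   88   23 1548] centre [658.9 -30.1] D 62.5
blob [ 459  433   31   47 1024] centre [774.7 418.8] D 54.6
blob [138 459  19  19 190] centre [789.7  33.5] D 23.9
t 11.6 p [0.4831 0.2485 0.2494] heading_y 89.2 shift mm [-11.2  13.1  99.6] turn -0.4 F [ 0.1 -1.4 -0. ] gap 61.5 tilt [ 0.016 -0.004 -1.   ]
```

View pics/sl1.png

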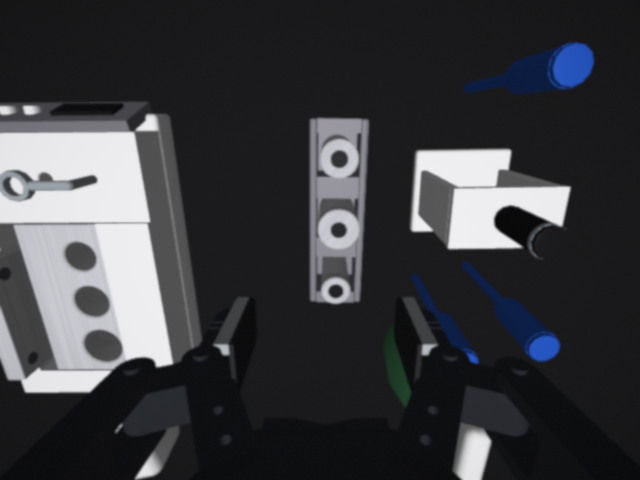

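Request:
{"op": "move_arm", "data": {
  "rows": [-0.011,0.013,0.03,-0.4,-0.011,0.013,0.06,-0.4,-0.011,0.013,0.09,-0.4,-0.011,0.013,0.115,-0.4,-0.01,0.013,0.14,-0.4,-0.01,0.013,0.16,-0.4,-0.01,0.013,0.178,-0.4,-0.01,0.013,0.189,-0.4,-0.01,0.013,0.189,-0.4,-0.01,0.013,0.189,-0.4]
}}

```text
time_s: 12.43
eef_pos: [0.4968, 0.2592, 0.0605]
tcp_rot: [0.013, 3.126, -0.008]
force: [-0.2, -0.4, 0.2]
finger_gap: 0.0616
```

Request:
{"op": "move_arm", "data": {
  "rows": [0,0,0,0,0,0,0,0,0,0,0,0,0,0,0,0,0,0,0,0],
  "jaw": 1
}}

```text
time_s: 12.85
eef_pos: [0.4982, 0.2595, 0.0623]
tcp_rot: [0.013, 3.123, -0.006]
force: [0.3, -0.7, 6.2]
finger_gap: 0.0364
```

```bash
python3 - <<'E'
from h import *
go(.496,.261,.25,89.6)
E
```

```text
t 12.8 p [0.4982 0.2595 0.0623] heading_y 89.5 shift mm [  -1.2    0.7 -187.8] turn -0.1 F [ 0.3 -0.7  6.2] gap 36.4 tilt [ 0.018 -0.004 -1.   ]
```

Request:
{"op": "move_arm", "data": {
  "rows": [0,0,-0.03,0,0,0,-0.07,0,0,0,-0.11,0,0,0,-0.15,0,0,0,-0.19,0,0,0,-0.19,0]
}}

```text
time_s: 13.35
eef_pos: [0.4987, 0.2632, 0.2616]
tcp_rot: [0.013, 3.11, 0.005]
force: [2.2, 1.1, -0.9]
finger_gap: 0.0361
```

Request:
{"op": "move_arm", "data": {
  "rows": [-0.018,-0.035,0,0,-0.036,-0.07,0,0,-0.055,-0.105,0,0,-0.073,-0.14,0,0,-0.091,-0.175,0,0,-0.11,-0.21,0.015,0,-0.128,-0.244,0.045,0,-0.128,-0.244,0.07,0,-0.128,-0.244,0.082,0,-0.128,-0.244,0.082,0]
}}

```text
time_s: 14.18
eef_pos: [0.6241, 0.0176, 0.1787]
tcp_rot: [0.015, 3.118, 0.004]
force: [-0.6, -0.2, -3.1]
finger_gap: 0.0362
```

```bash
python3 - <<'E'
from h import *
d=cam("wrist"); save(d,"in1"); np.save("in1.npy",d,allow_pickle=True)
go(.622,.0155,.17,89.6)
c=d["image"][120:420,180:480][:,:,::-1]; cv2.imwrite("pics/in1c.png",cv2.resize(c,(600,600),interpolation=cv2.INTER_CUBIC))
E
```

```text
t 14.2 p [0.6254 0.0192 0.1811] heading_y 89.6 shift mm [ 3.7 -3.8 11. ] turn -0.0 F [-1.  1. -1.] gap 36.4 tilt [ 0.027  0.004 -1.   ]
```

View pics/in1c.png

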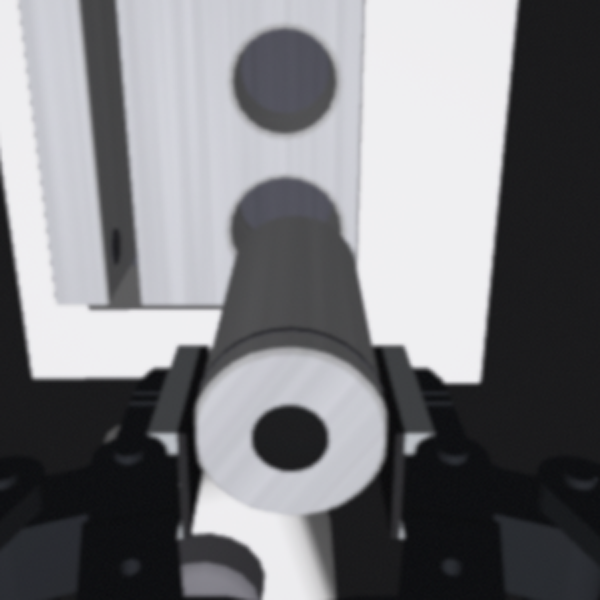

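```bash
cat >> h.py <<'E'
def circ(d,c,D,z=.085,bright_out=True,span=4):
    g=cv2.cvtColor(d["image"],cv2.COLOR_RGB2GRAY); c=np.array(c,float)
    rr=np.arange(D/2-span,D/2+span,.25)/1000
    for it in range(5):
        E=[]
        for a in np.arange(0,2*np.pi,.1):
            val=[float(cv2.getRectSubPix(g,(1,1),tuple(map(float,proj(d,[c[0]+q*np.cos(a),c[1]+q*np.sin(a),z]))))[0,0]) for q in rr]
            k=np.diff(np.convolve(val,[1/3]*3,"valid"))*(1 if bright_out else -1); i=k.argmax(); 
            if k[i]>5: E.append([c[0]+rr[i+1]*np.cos(a),c[1]+rr[i+1]*np.sin(a)])
        E=np.array(E); q=np.linalg.norm(E-c,axis=1); E=E[abs(q-np.median(q))<.0015]
        s=np.linalg.lstsq(np.c_[2*E,np.ones(len(E))],(E**2).sum(1),rcond=None)[0]; c=s[:2]
    return np.round(c*1000,1),round(2000*float(np.sqrt(s[2]+c@c)),1),len(E)
E
python3 - <<'E'
from h import *
d=cam("wrist"); p,M,s=tool(); print(p,M[:,2])
print("narrow",circ(d,(.5205,.018),29.6))
zt=p[2]-.058+.085
print("top",circ(d,at(d,325.5,337,zt)[:2],38,zt,False),"hole",at(d,325,339,zt)[:2])
print("foot front",at(d,328,227,zt-.085))
g=cv2.cvtColor(d["image"],cv2.COLOR_RGB2GRAY); print(g[215:245,328])
for v in (240,250): print(v,g[v,285:370])
E
```

```text
[0.62677605 0.02014429 0.18310243] [ 0.03086313  0.00392768 -0.9995159 ]
narrow (array([521.8,  17.8]), 29.2, 45)
top (array([621.2,  20.1]), 37.0, 52) hole [0.62190716 0.02021935]
foot front [0.60465066 0.02247102 0.12510243]
[127 121 124 128 119 108 103 104 109 103  98  96  87  79  75  75  76  74
  74  75  75  75  75  75  75  75  74  75  75  75]
240 [208 210 210 209 208 206 199 187 171 146 111  84  75  73  72  72  73  73
  75  75  76  76  76  77  77  78  79  78  78  77  78  77  77  77  77  78
  78  78  77  77  76  76  75  75  75  75  75  75  75  76  76  77  78  77
  77  77  75  74  75  74  74  74  74  74  74  79 100 135 167 184 193 216
 233 239 239 240 240 239 240 239 239 239 239 240 239]
250 [207 209 209 209 208 208 207 206 205 204 197 177 139  98  78  75  75  75
  76  76  77  77  78  79  79  79  79  79  79  77  77  77  77  78  78  78
  77  77  77  76  76  76  76  75  75  75  75  74  75  75  76  77  77  77
  77  76  75  75  74  74  74  74  74  74  75  74  73  73  73  73  77 108
 164 217 235 239 240 239 240 239 239 239 240 239 239]
```

Request:
{"op": "move_arm", "data": {
  "rows": [0,-0.002,0.01,0,0.001,-0.0035,0.02,0,0.001,-0.0035,0.028,0,0.001,-0.0035,0.033,0,0.001,-0.0035,0.033,0,0.001,-0.0035,0.033,0,0.001,-0.0035,0.033,0]
}}

```text
time_s: 14.87
eef_pos: [0.6271, 0.0169, 0.1503]
tcp_rot: [0.01, 3.11, 0.006]
force: [0.1, -0.5, -1.7]
finger_gap: 0.0362
```

```bash
python3 - <<'E'
from h import *
d=cam("wrist"); p,M,s=tool(); print(p,M[:,2],s["time_s"],s["force"])
print("narrow",circ(d,(.5205,.018),29.6),"mid",circ(d,(.569,.0175),34.6))
zt=p[2]-.058+.085
print("top",circ(d,at(d,325.5,337,zt)[:2],38,zt,False))
c=d["image"][170:390,220:440][:,:,::-1]; cv2.imwrite("pics/in2c.png",cv2.resize(c,(600,600),interpolation=cv2.INTER_CUBIC))
E
```

```text
[0.62715999 0.01683806 0.15049794] [ 0.03161735  0.0040018  -0.99949204] 14.9167 [-0.01227927 -0.01649718 -1.45708585]
narrow (array([521.7,  17.8]), 29.0, 47) mid (array([569. ,  17.4]), 33.9, 56)
top (array([623.9,  17.8]), 37.6, 58)
```

View pics/in2c.png

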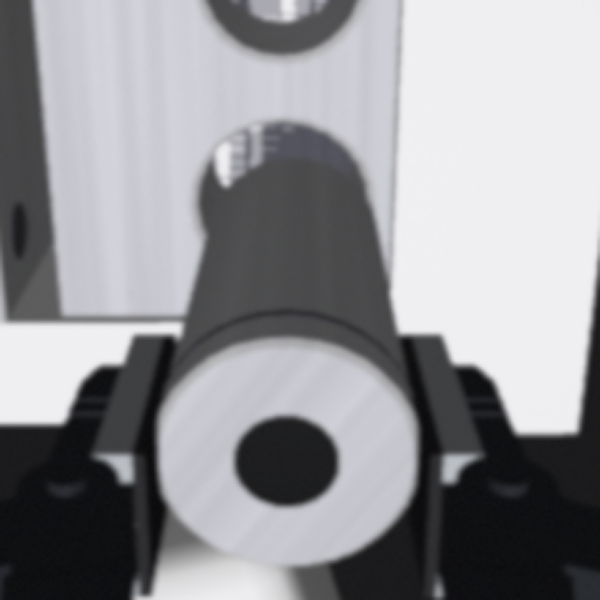

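```bash
python3 - <<'E'
from h import *
d=cam("wrist"); p,M,s=tool(); zf=p[2]-.058
g=cv2.cvtColor(d["image"],cv2.COLOR_RGB2GRAY).astype(int)
print("bore front",at(d,323.4,214,.085)*1000,"foot front",at(d,325.2,227.6,zf)*1000)
# sleeve side edges, at sleeve axis x; bore side edges
for v in(250,262,274): 
    row=np.abs(np.diff(cv2.GaussianBlur(g.astype(np.float32),(5,5),1)[v,270:385])); L=270+row[:55].argmax(); Rr=325+row[55:].argmax(); print(v,L,Rr,(L+Rr)/2)
# predicted silhouettes for a sleeve at camera-frame foot (x,y)
for y in(.0165,.0175,.0185,.0195):
    print(y,[tuple(np.round(proj(d,[.6225,y+s*.019,z]),1)) for z in(.1,.12,.14) for s in(-1,1)])
E
```

```text
bore front [601.36446855  17.40956847  85.        ] foot front [607.61342545  18.42865192  92.59206012]
250 293 357 325.0
262 293 359 326.0
274 290 362 326.0
0.0165 [(np.float64(290.0), np.float64(255.8)), (np.float64(354.3), np.float64(255.3)), (np.float64(286.6), np.float64(270.2)), (np.float64(357.4), np.float64(269.6)), (np.float64(282.5), np.float64(287.7)), (np.float64(361.2), np.float64(287.1))]
0.0175 [(np.float64(291.6), np.float64(255.8)), (np.float64(356.0), np.float64(255.2)), (np.float64(288.5), np.float64(270.1)), (np.float64(359.3), np.float64(269.6)), (np.float64(284.6), np.float64(287.7)), (np.float64(363.3), np.float64(287.1))]
0.0185 [(np.float64(293.3), np.float64(255.7)), (np.float64(357.7), np.float64(255.2)), (np.float64(290.3), np.float64(270.1)), (np.float64(361.2), np.float64(269.6)), (np.float64(286.7), np.float64(287.7)), (np.float64(365.4), np.float64(287.1))]
0.0195 [(np.float64(295.0), np.float64(255.7)), (np.float64(359.4), np.float64(255.2)), (np.float64(292.2), np.float64(270.1)), (np.float64(363.0), np.float64(269.5)), (np.float64(288.8), np.float64(287.7)), (np.float64(367.4), np.float64(287.1))]
```

Request:
{"op": "move_arm", "data": {
  "rows": [0.005,-0.0012,0,0,0.0053,-0.0012,0.004,0,0.0055,-0.0012,0.008,0,0.0055,-0.0012,0.012,0,0.0055,-0.0012,0.0145,0,0.0055,-0.0012,0.0145,0,0.0055,-0.0012,0.0145,0]
}}

```text
time_s: 15.55
eef_pos: [0.6221, 0.0155, 0.1355]
tcp_rot: [0.01, 3.11, 0.006]
force: [-0.0, -0.2, -2.7]
finger_gap: 0.0362
```

```bash
python3 - <<'E'
from h import *
go(.622,.0155,.136,89.6)
E
```

```text
t 15.6 p [0.6221 0.0155 0.1355] heading_y 89.6 shift mm [ 0.   0.1 -0.5] turn 0.0 F [-0.  -0.2 -2.7] gap 36.2 tilt [ 0.031  0.004 -1.   ]
```

Request:
{"op": "move_arm", "data": {
  "rows": [0.003,0,0,0,0.006,0,0,0,0.009,0,0,0,0.012,0,0,0,0.012,0,0,0,0.012,0,0,0]
}}

```text
time_s: 16.05
eef_pos: [0.6137, 0.0159, 0.1371]
tcp_rot: [0.01, 3.102, 0.007]
force: [6.7, -1.5, -1.4]
finger_gap: 0.0364
```

```bash
python3 - <<'E'
from h import *
go(.622,.0155,.136,89.6); print(r.observe()["wrist_torque"])
d=cam("wrist"); c=d["image"][170:390,220:440][:,:,::-1]; t=cam("side")["image"][190:270,260:380][:,:,::-1]
a=np.zeros((600,800,3),np.uint8); a[:400,:400]=cv2.resize(c,(400,400)); a[:267,400:]=cv2.resize(t,(400,267),interpolation=cv2.INTER_CUBIC); cv2.imwrite("pics/in3.png",a)
E
```

```text
t 16.1 p [0.6137 0.0159 0.1371] heading_y 89.6 shift mm [-8.3 -0.4  1.4] turn 0.0 F [ 6.7 -1.5 -1.4] gap 36.4 tilt [ 0.04   0.004 -0.999]
[-0.06179424 -1.79622982 -0.06267576]
```

View pics/in3.png

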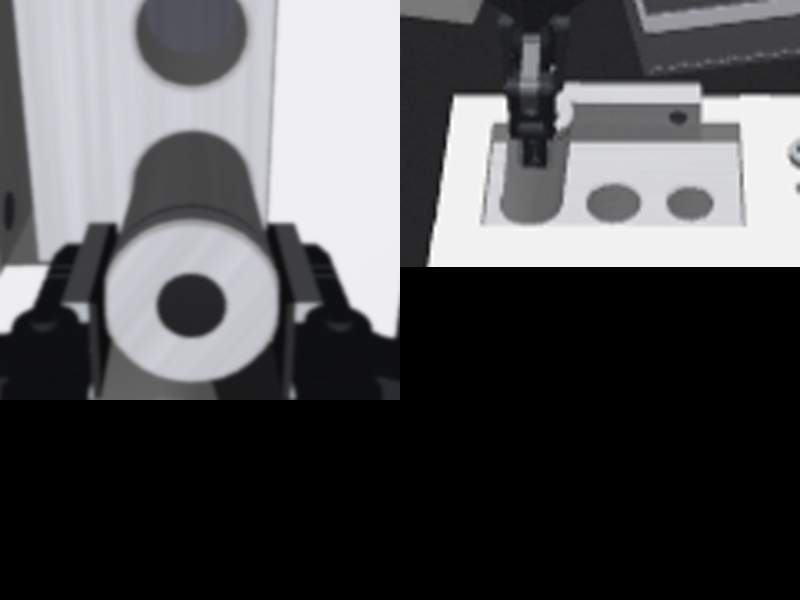

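Request:
{"op": "move_arm", "data": {
  "rows": [0.003,0,0,0,0.006,0,0,0,0.009,0,0,0,0.011,0,0,0,0.011,0,0,0,0.011,0,0,0]
}}

```text
time_s: 16.65
eef_pos: [0.6069, 0.016, 0.1391]
tcp_rot: [0.01, 3.093, 0.008]
force: [7.6, 0.4, -0.7]
finger_gap: 0.036
```

```bash
cat > lean.py <<'E'
from h import *
import sys
# lean estimate from top disc: fit centre of top face & compare with bore axis; also disc ellipse size
def topc(D,foot_off=.058,px=(325,335)):
    d=cam("wrist"); p,M,s=tool(); zt=p[2]-foot_off+.085
    c,dd,n=circ(d,at(d,px[0],px[1],zt)[:2],D,zt,False); print("top centre",c,dd,n); return d,c
E
python3 - <<'E'
from lean import *
go(.622,.0155,.136,89.6); topc(38,px=(325,333))
E
```

```text
t 16.6 p [0.6069 0.016  0.1391] heading_y 89.6 shift mm [-15.   -0.4   3.8] turn 0.0 F [ 7.6  0.4 -0.7] gap 36.0 tilt [ 0.049  0.005 -0.999]
top centre [602.5  17. ] 38.9 47
```

Request:
{"op": "move_arm", "data": {
  "rows": [-0.003,0,0.002,0,-0.006,0,0.004,0,-0.009,0,0.006,0,-0.012,0,0.008,0,-0.015,0,0.01,0,-0.018,0,0.012,0,-0.019,0,0.012,0,-0.019,0,0.012,0]
}}

```text
time_s: 17.37
eef_pos: [0.6208, 0.0161, 0.1255]
tcp_rot: [0.01, 3.105, 0.007]
force: [-8.3, -0.1, 0.6]
finger_gap: 0.0362
```

```bash
python3 - <<'E'
from lean import *
go(.622,.0155,.136,89.6); topc(38,px=(325,337))
E
```

```text
t 17.4 p [0.6208 0.0161 0.1255] heading_y 89.6 shift mm [ -1.5  -0.5 -10.4] turn 0.0 F [-8.3 -0.1  0.6] gap 36.2 tilt [ 0.037  0.004 -0.999]
top centre [617.9  17.1] 38.2 63
```

Request:
{"op": "move_arm", "data": {
  "rows": [-0.003,0,0.002,0,-0.004,0,0.005,0,-0.004,0,0.009,0,-0.004,0,0.013,0,-0.004,0,0.015,0,-0.004,0,0.015,0]
}}

```text
time_s: 17.92
eef_pos: [0.6208, 0.0161, 0.1083]
tcp_rot: [0.01, 3.115, 0.006]
force: [-5.7, -0.2, -1.4]
finger_gap: 0.0363
```

```bash
python3 - <<'E'
from lean import *
go(.622,.0155,.098,89.6); topc(38,px=(325,337)); print(r.observe()["wrist_torque"])
E
```

```text
t 17.9 p [0.6208 0.0161 0.1083] heading_y 89.7 shift mm [-0.9 -0.7 10.3] turn 0.1 F [-5.7 -0.2 -1.4] gap 36.3 tilt [ 0.027  0.004 -1.   ]
top centre [618.2  17.1] 38.2 53
[-0.05458424  1.66061331 -0.05708659]
```

Request:
{"op": "move_arm", "data": {
  "rows": [-0.001,0,0.003,0,-0.001,0,0.006,0,-0.001,0,0.009,0,-0.001,0,0.01,0,-0.001,0,0.01,0]
}}

```text
time_s: 18.38
eef_pos: [0.6213, 0.0161, 0.0988]
tcp_rot: [0.01, 3.116, 0.006]
force: [-7.0, -0.6, 7.6]
finger_gap: 0.0364
```

Request:
{"op": "move_arm", "data": {
  "rows": [0,0,0,0,0,0,0,0,0,0,0,0],
  "jaw": 0.36
}}

```text
time_s: 18.63
eef_pos: [0.6222, 0.0164, 0.0989]
tcp_rot: [0.009, 3.115, 0.007]
force: [-0.6, 0.9, -1.0]
finger_gap: 0.0543
```

```bash
python3 - <<'E'
from lean import *
go(.622,.0155,.25,90); d,c=topc(38,px=(325,337)); print([circ(d,(.622,.0175),38,z,False) for z in(.123,.125,.127,.13)])
E
```

```text
t 18.6 p [0.6222 0.0164 0.0989] heading_y 89.7 shift mm [  -3.9   -0.2 -151.1] turn -0.3 F [-0.6  0.9 -1. ] gap 54.3 tilt [ 0.027  0.004 -1.   ]
top centre [620.4  17.4] 36.2 34
[(array([622.2,  17.4]), 36.8, 31), (array([620.9,  17.5]), 36.4, 34), (array([622.1,  17.2]), 40.0, 35), (array([620.1,  17.4]), 39.3, 35)]
```

Request:
{"op": "move_arm", "data": {
  "rows": [0,0,-0.02,0,0,0,-0.05,0,0,0,-0.08,0,0,0,-0.11,0,0,0,-0.14,0,0,0,-0.15,0,0,0,-0.15,0,0,0,-0.15,0]
}}

```text
time_s: 19.35
eef_pos: [0.6182, 0.0158, 0.2486]
tcp_rot: [0.009, 3.114, 0.007]
force: [0.1, 1.1, -0.9]
finger_gap: 0.0544
```

Request:
{"op": "move_arm", "data": {
  "rows": [0.026,0.03,0,0,0.052,0.06,0,0,0.078,0.09,0,0,0.104,0.12,0,0,0.13,0.15,0,0,0.155,0.18,0,0,0.18,0.21,0,0,0.195,0.225,0,0,0.199,0.233,0,0,0.199,0.233,0,0]
}}

```text
time_s: 20.18
eef_pos: [0.4185, 0.2516, 0.2424]
tcp_rot: [0.002, 3.117, 0.005]
force: [0.2, 0.3, 0.8]
finger_gap: 0.0546
```

```bash
python3 - <<'E'
from sl import *
rings("sl2"); go(.4345,.2605,.06,89.6)
E
```

```text
blob [144 181  17  14 167] centre [393.8 106.8] D 12.3
blob [318 215  34  33 613] centre [432.5 261.8] D 29.6
blob [318 338  25  21 192] centre [556.2 258.3] D 23.6
blob [  0 353  17  58 408] centre [597.  -77.3] D 44.0
blob [ 30 420  34  18 348] centre [660.  -53.9] D 32.2
t 20.2 p [0.42   0.2499 0.2427] heading_y 89.8 shift mm [ -9.8  10.1 183. ] turn 0.2 F [ 0.1 -0.2 -0.1] gap 54.6 tilt [ 0.026  0.003 -1.   ]
```

Request:
{"op": "move_arm", "data": {
  "rows": [-0.01,0.01,0.03,0,-0.01,0.01,0.06,0,-0.01,0.01,0.09,0,-0.01,0.01,0.115,0,-0.01,0.01,0.14,0,-0.01,0.01,0.16,0,-0.01,0.01,0.175,0,-0.01,0.01,0.183,0,-0.01,0.01,0.183,0,-0.01,0.01,0.183,0]
}}

```text
time_s: 21.07
eef_pos: [0.4353, 0.2592, 0.0596]
tcp_rot: [0.009, 3.117, 0.003]
force: [0.0, -0.6, 0.9]
finger_gap: 0.0546
```

Request:
{"op": "move_arm", "data": {
  "rows": [0,0,0,0,0,0,0,0,0,0,0,0,0,0,0,0,0,0,0,0],
  "jaw": 1
}}

```text
time_s: 21.48
eef_pos: [0.4364, 0.2594, 0.0607]
tcp_rot: [0.009, 3.114, 0.004]
force: [0.9, -1.0, 6.5]
finger_gap: 0.0316
```

Request:
{"op": "move_arm", "data": {
  "rows": [0,0,-0.02,0,0,0,-0.05,0,0,0,-0.085,0,0,0,-0.12,0,0,0,-0.15,0,0,0,-0.17,0,0,0,-0.18,0,0,0,-0.18,0,0,0,-0.18,0,0,0,-0.18,0]
}}

```text
time_s: 22.32
eef_pos: [0.4305, 0.2581, 0.2388]
tcp_rot: [0.009, 3.117, 0.002]
force: [0.4, -0.0, -1.4]
finger_gap: 0.0313
```

```bash
python3 - <<'E'
from h import *
go(.5705,.0158,.16,89.6)
E
```

```text
t 22.3 p [0.4305 0.2581 0.2388] heading_y 89.7 shift mm [-139.5 -241.6   81.9] turn 0.1 F [ 0.4 -0.  -1.4] gap 31.3 tilt [ 0.024  0.001 -1.   ]
```

Request:
{"op": "move_arm", "data": {
  "rows": [-0.02,-0.035,0,0,-0.04,-0.07,0,0,-0.06,-0.104,0,0,-0.08,-0.139,0,0,-0.1,-0.174,0,0,-0.12,-0.208,0.02,0,-0.135,-0.234,0.05,0,-0.14,-0.242,0.08,0,-0.14,-0.242,0.082,0,-0.14,-0.242,0.082,0]
}}

```text
time_s: 23.15
eef_pos: [0.5678, 0.0144, 0.1555]
tcp_rot: [0.012, 3.126, 0.001]
force: [-0.5, 0.3, -0.4]
finger_gap: 0.0311
```

Request:
{"op": "move_arm", "data": {
  "rows": [0,0,0.004,0,0,0,0.004,0,0,0,0.004,0,0,0,0.004,0]
}}

```text
time_s: 23.48
eef_pos: [0.5684, 0.0157, 0.1527]
tcp_rot: [0.01, 3.124, 0.002]
force: [0.4, 0.6, -2.1]
finger_gap: 0.0314
```

```bash
cat > al.py <<'E'
from h import *
def align(D,B,off,front_v=None):
    """sleeve of width D held; B guessed bore centre. Fits top disc, side edges, bore's visible rim."""
    d=cam("wrist"); p,M,s=tool(); go(*p); zt=p[2]-off+.085; zf=p[2]-off
    for px in((325,330),(325,338)): print("top",circ(d,at(d,*px,zt)[:2],D,zt,False,3))
    print("narrow",circ(d,(.5205,.018),29.6))
    g=cv2.GaussianBlur(cv2.cvtColor(d["image"],cv2.COLOR_RGB2GRAY),(5,5),1).astype(np.float32)
    c=d["image"][150:370,220:440][:,:,::-1]; cv2.imwrite("pics/al%d.png"%(s["time_s"]*10),cv2.resize(c,(600,600),interpolation=cv2.INTER_CUBIC))
    return d,g
E
python3 - <<'E'
from al import *
d,g=align(33,(.569,.0175),.0567)
print(g[190:250,325].astype(int)); print(np.round(proj(d,[.569-.0173,.0175,.085]),1),np.round(proj(d,[.569-.0165,.0175,.102]),1)) 
import glob; print(sorted(glob.glob("pics/al*")))
E
```

```text
t 23.5 p [0.5684 0.0154 0.1527] heading_y 89.6 shift mm [0. 0. 0.] turn 0 F [ 0.   0.1 -1.5] gap 31.4 tilt [ 0.017  0.001 -1.   ]
top (array([564. ,  16.6]), 32.4, 49)
top (array([564.1,  16.6]), 32.5, 51)
narrow (array([521.1,  17.7]), 28.8, 62)
[134 106  88  81  79  79  79  79  79  79  80  83  94 116 144 169 186 197
 204 207 208 208 208 208 208 208 208 208 208 208 208 208 208 208 208 206
 200 184 157 124  98  85  81  81  81  81  81  81  81  81  81  81  80  80
  81  81  81  81  81  81]
[325.9 228.6] [326.  238.7]
['pics/al235.png']
```

Request:
{"op": "move_arm", "data": {
  "rows": [-0.0045,0.0008,0,0,-0.0045,0.0008,0.003,0,-0.0045,0.0008,0.006,0,-0.0045,0.0008,0.006,0,-0.0045,0.0008,0.006,0]
}}

```text
time_s: 23.95
eef_pos: [0.5726, 0.0161, 0.1464]
tcp_rot: [0.01, 3.125, 0.002]
force: [-0.7, -1.0, -1.5]
finger_gap: 0.0312
```

```bash
python3 - <<'E'
from al import *
d,g=align(33,(.569,.0175),.0567)
E
ls pics/al*
```

```text
t 24.0 p [0.5728 0.0161 0.1466] heading_y 89.6 shift mm [0. 0. 0.] turn 0 F [-0.8  0.4 -1.5] gap 31.4 tilt [ 0.017  0.001 -1.   ]
top (array([568.4,  17.2]), 32.5, 52)
top (array([568.4,  17.1]), 32.5, 52)
narrow (array([520.8,  17.7]), 29.1, 48)
pics/al235.png
pics/al240.png
```

Request:
{"op": "move_arm", "data": {
  "rows": [-0.0005,0,0.004,0,-0.0005,0,0.008,0,-0.0005,0,0.012,0,-0.0005,0,0.0125,0,-0.0005,0,0.0125,0,-0.0005,0,0.0125,0]
}}

```text
time_s: 24.5
eef_pos: [0.5734, 0.016, 0.1339]
tcp_rot: [0.01, 3.125, 0.001]
force: [0.8, -1.2, -2.0]
finger_gap: 0.0313
```

Request:
{"op": "move_arm", "data": {
  "rows": [0.003,0,0,0,0.006,0,0,0,0.009,0,0,0,0.012,0,0,0,0.015,0,0.001,0,0.017,0,0.001,0,0.018,0,0.001,0,0.018,0,0.001,0]
}}

```text
time_s: 25.17
eef_pos: [0.561, 0.0164, 0.1358]
tcp_rot: [0.011, 3.113, 0.003]
force: [8.7, -0.6, 1.8]
finger_gap: 0.031
```

```bash
python3 - <<'E'
from lean import *
go(.5735,.0155,.136,89.6); topc(33,.0567,px=(325,333))
E
```

```text
t 25.2 p [0.561  0.0164 0.1358] heading_y 89.6 shift mm [-12.5  -0.8   0.2] turn 0.0 F [ 8.7 -0.6  1.8] gap 31.0 tilt [ 0.029  0.002 -1.   ]
top centre [555.9  17.4] 33.6 51
```

Request:
{"op": "move_arm", "data": {
  "rows": [0.003,0,0,0,0.006,0,0.001,0,0.007,0,0.001,0,0.007,0,0.001,0,0.007,0,0.001,0]
}}

```text
time_s: 25.63
eef_pos: [0.5592, 0.0164, 0.1376]
tcp_rot: [0.011, 3.101, 0.003]
force: [8.4, -1.6, 1.9]
finger_gap: 0.0312
```

```bash
python3 - <<'E'
from lean import *
go(.5735,.0155,.136,89.6); topc(33,.0567,px=(325,333))
E
```

```text
t 25.6 p [0.5592 0.0164 0.1376] heading_y 89.6 shift mm [-14.2  -0.8   2.1] turn -0.0 F [ 8.4 -1.6  1.9] gap 31.2 tilt [ 0.04   0.002 -0.999]
top centre [553.7  17.4] 33.7 50
```

Request:
{"op": "move_arm", "data": {
  "rows": [-0.003,0,0.002,0,-0.006,0,0.004,0,-0.009,0,0.006,0,-0.012,0,0.008,0,-0.015,0,0.01,0,-0.018,0,0.012,0,-0.018,0,0.013,0,-0.018,0,0.013,0]
}}

```text
time_s: 26.35
eef_pos: [0.5722, 0.0163, 0.1227]
tcp_rot: [0.011, 3.113, 0.002]
force: [-7.2, -0.3, 0.5]
finger_gap: 0.0314
```

```bash
python3 - <<'E'
from lean import *
go(.5735,.0155,.098,89.6); topc(33,.0567,px=(325,337))
E
```

```text
t 26.4 p [0.5722 0.0163 0.1227] heading_y 89.6 shift mm [-0.6 -0.9 24.7] turn 0.0 F [-7.2 -0.3  0.5] gap 31.4 tilt [ 0.028  0.001 -1.   ]
top centre [567.7  17.4] 32.8 52
```

Request:
{"op": "move_arm", "data": {
  "rows": [-0.003,0,0.002,0,-0.004,0,0.005,0,-0.004,0,0.009,0,-0.004,0,0.013,0,-0.004,0,0.015,0,-0.004,0,0.015,0]
}}

```text
time_s: 26.9
eef_pos: [0.5724, 0.0163, 0.1054]
tcp_rot: [0.01, 3.122, 0.002]
force: [-6.2, 0.3, -1.2]
finger_gap: 0.0312
```

Request:
{"op": "move_arm", "data": {
  "rows": [-0.001,0,0.002,0,-0.001,0,0.005,0,-0.001,0,0.008,0,-0.001,0,0.009,0,-0.001,0,0.009,0]
}}

```text
time_s: 27.32
eef_pos: [0.5728, 0.0164, 0.0968]
tcp_rot: [0.01, 3.124, 0.001]
force: [-6.2, -0.2, 8.6]
finger_gap: 0.0316
```

```bash
python3 - <<'E'
from lean import *
go(.5735,.0155,.098,89.6); topc(33,.0567,px=(325,337))
E
```

```text
t 27.3 p [0.5728 0.0164 0.0968] heading_y 89.6 shift mm [-0.7 -0.9 -1.2] turn 0.0 F [-6.2 -0.2  8.6] gap 31.6 tilt [ 0.018  0.001 -1.   ]
top centre [568.8  17.5] 32.8 60
```

Request:
{"op": "move_arm", "data": {
  "rows": [0,0,0,0,0,0,0,0,0,0,0,0],
  "jaw": 0.4
}}

```text
time_s: 27.62
eef_pos: [0.574, 0.0165, 0.097]
tcp_rot: [0.01, 3.121, 0.002]
force: [-0.6, 0.2, -0.2]
finger_gap: 0.0513
```

Request:
{"op": "move_arm", "data": {
  "rows": [0,0,-0.02,0,0,0,-0.05,0,0,0,-0.08,0,0,0,-0.11,0,0,0,-0.14,0,0,0,-0.15,0,0,0,-0.15,0,0,0,-0.15,0]
}}

```text
time_s: 28.28
eef_pos: [0.5714, 0.0163, 0.247]
tcp_rot: [0.01, 3.12, 0.002]
force: [-1.2, 0.1, 0.4]
finger_gap: 0.0511
```

Request:
{"op": "move_arm", "data": {
  "rows": [0.005,0.035,0,0,0.01,0.07,0,0,0.015,0.105,0,0,0.02,0.14,0,0,0.025,0.18,0,0,0.03,0.21,0,0,0.03,0.233,0,0,0.03,0.233,0,0,0.03,0.233,0,0,0.03,0.233,0,0]
}}

```text
time_s: 29.12
eef_pos: [0.5423, 0.248, 0.2445]
tcp_rot: [0.011, 3.123, -0.002]
force: [0.9, -0.7, 0.3]
finger_gap: 0.0514
```

```bash
python3 - <<'E'
from sl import *
rings("sl3"); go(.5585,.257,.06,89.6)
E
```

```text
blob [125  42  19  15 177] centre [410.6 106.7] D 10.7
blob [322 218  28  28 337] centre [556.6 258.3] D 24.6
blob [  43  380   69   47 1332] centre [748.1 -15.7] D 63.1
blob [465 432  17  19 186] centre [806.6 414.2] D 22.6
t 29.2 p [0.5428 0.2474 0.245 ] heading_y 89.5 shift mm [-12.1   9.9 185.2] turn -0.1 F [-0.2  0.2 -0.5] gap 51.3 tilt [ 0.019 -0.001 -1.   ]
```

Request:
{"op": "move_arm", "data": {
  "rows": [-0.014,0.01,0.03,0,-0.014,0.01,0.06,0,-0.014,0.01,0.09,0,-0.013,0.01,0.115,0,-0.013,0.01,0.14,0,-0.012,0.01,0.16,0,-0.012,0.01,0.177,0,-0.012,0.01,0.185,0,-0.012,0.01,0.185,0,-0.012,0.01,0.185,0]
}}

```text
time_s: 30.0
eef_pos: [0.5588, 0.256, 0.0602]
tcp_rot: [0.016, 3.122, -0.002]
force: [0.2, 0.2, -0.4]
finger_gap: 0.0508
```

Request:
{"op": "move_arm", "data": {
  "rows": [0,0,0,0,0,0,0,0,0,0,0,0,0,0,0,0,0,0,0,0],
  "jaw": 1
}}

```text
time_s: 30.42
eef_pos: [0.5601, 0.2563, 0.0618]
tcp_rot: [0.016, 3.12, -0.001]
force: [-0.2, -0.6, 5.7]
finger_gap: 0.0263
```

Request:
{"op": "move_arm", "data": {
  "rows": [0,0,-0.02,0,0,0,-0.05,0,0,0,-0.085,0,0,0,-0.12,0,0,0,-0.15,0,0,0,-0.17,0,0,0,-0.18,0,0,0,-0.18,0,0,0,-0.18,0,0,0,-0.18,0]
}}

```text
time_s: 31.25
eef_pos: [0.555, 0.2557, 0.2397]
tcp_rot: [0.016, 3.123, -0.003]
force: [-0.6, 0.1, -1.9]
finger_gap: 0.0259
```

```bash
python3 - <<'E'
from h import *
go(.5245,.0165,.152,89.6)
E
```

```text
t 31.2 p [0.555  0.2557 0.2397] heading_y 89.4 shift mm [  29.7 -239.4   87.6] turn -0.2 F [-0.6  0.1 -1.9] gap 25.9 tilt [ 0.019 -0.002 -1.   ]
```

Request:
{"op": "move_arm", "data": {
  "rows": [0.005,-0.035,0,0,0.01,-0.07,0,0,0.015,-0.105,0,0,0.02,-0.14,0,0,0.025,-0.18,0,0,0.029,-0.21,0.02,0,0.029,-0.239,0.05,0,0.029,-0.239,0.08,0,0.029,-0.239,0.088,0,0.029,-0.239,0.088,0]
}}

```text
time_s: 32.08
eef_pos: [0.5218, 0.017, 0.1478]
tcp_rot: [0.016, 3.131, -0.003]
force: [-0.5, 0.1, -1.1]
finger_gap: 0.0261
```

Request:
{"op": "move_arm", "data": {
  "rows": [0,0,0.001,0,0,0,0.001,0,0,0,0.001,0,0,0,0.001,0]
}}

```text
time_s: 32.42
eef_pos: [0.5228, 0.018, 0.148]
tcp_rot: [0.014, 3.129, -0.003]
force: [-0.2, 0.3, -1.7]
finger_gap: 0.0259
```

```bash
python3 - <<'E'
from lean import *
go(.5252,.0165,.147,89.6); topc(28,.0578,px=(325,334)); d,c=topc(28,.0578,px=(325,338))
a=d["image"][150:370,220:440][:,:,::-1]; cv2.imwrite("pics/nar.png",cv2.resize(a,(600,600),interpolation=cv2.INTER_CUBIC))
E
```

```text
t 32.4 p [0.5228 0.018  0.148 ] heading_y 89.5 shift mm [-2.4 -1.5  1.1] turn -0.1 F [-0.2  0.3 -1.7] gap 25.9 tilt [ 0.012 -0.002 -1.   ]
top centre [519.3  19.1] 27.5 52
top centre [519.3  18.8] 27.5 52
```

View pics/nar.png

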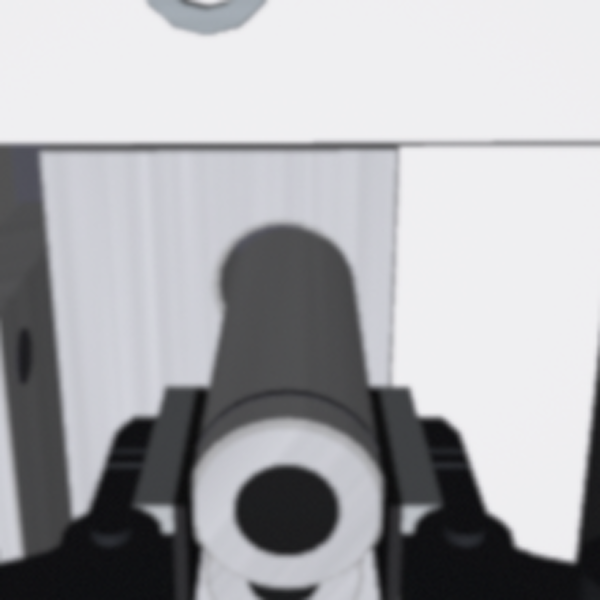

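Request:
{"op": "move_arm", "data": {
  "rows": [-0.0018,-0.0013,0,0,-0.0018,-0.0013,0.003,0,-0.0018,-0.0013,0.006,0,-0.0018,-0.0013,0.009,0,-0.0018,-0.0013,0.0125,0,-0.0018,-0.0013,0.0125,0,-0.0018,-0.0013,0.0125,0]
}}

```text
time_s: 33.1
eef_pos: [0.5244, 0.0161, 0.1349]
tcp_rot: [0.015, 3.13, -0.003]
force: [0.4, -0.4, -2.3]
finger_gap: 0.0261
```

```bash
python3 - <<'E'
from lean import *
go(.5252,.0165,.147,89.6); topc(28,.0578,px=(325,334))
E
```

```text
t 33.1 p [0.5244 0.0161 0.1349] heading_y 89.5 shift mm [ -1.    0.4 -12.1] turn -0.1 F [ 0.4 -0.4 -2.3] gap 26.1 tilt [ 0.012 -0.002 -1.   ]
top centre [520.8  17.2] 27.5 53
```

Inserted about 8 mm without contact; lean it.

Request:
{"op": "move_arm", "data": {
  "rows": [0.003,0,0,0,0.006,0,0,0,0.009,0,0,0,0.012,0,0,0,0.015,0,0.001,0,0.018,0,0.001,0,0.019,0,0.001,0,0.019,0,0.001,0]
}}

```text
time_s: 33.82
eef_pos: [0.5107, 0.0167, 0.1367]
tcp_rot: [0.015, 3.118, -0.002]
force: [8.1, -0.2, 1.2]
finger_gap: 0.0259
```

Request:
{"op": "move_arm", "data": {
  "rows": [0.003,0,0,0,0.006,0,0.001,0,0.007,0,0.001,0,0.007,0,0.001,0,0.007,0,0.001,0]
}}

```text
time_s: 34.23
eef_pos: [0.5089, 0.0169, 0.1382]
tcp_rot: [0.015, 3.107, -0.001]
force: [8.0, -0.7, 1.9]
finger_gap: 0.0261
```

```bash
python3 - <<'E'
from lean import *
go(.5252,.0165,.147,89.6); topc(28,.0578,px=(325,333))
E
```

```text
t 34.2 p [0.5089 0.0169 0.1382] heading_y 89.5 shift mm [-16.6  -0.2  -8.2] turn -0.1 F [ 8.  -0.7  1.9] gap 26.1 tilt [ 0.034 -0.001 -0.999]
top centre [504.3  18. ] 28.9 57
```

Request:
{"op": "move_arm", "data": {
  "rows": [-0.003,0,0.002,0,-0.006,0,0.004,0,-0.009,0,0.006,0,-0.012,0,0.008,0,-0.015,0,0.01,0,-0.018,0,0.012,0,-0.0195,0,0.013,0,-0.0195,0,0.013,0]
}}

```text
time_s: 34.95
eef_pos: [0.5232, 0.0166, 0.1232]
tcp_rot: [0.015, 3.119, -0.002]
force: [-8.1, 0.6, 1.4]
finger_gap: 0.0263
```

```bash
python3 - <<'E'
from lean import *
go(.5252,.0165,.0985,89.6); topc(28,.0578,px=(325,337))
E
```

```text
t 35.0 p [0.5232 0.0166 0.1232] heading_y 89.5 shift mm [-1.5 -0.1 24.8] turn -0.1 F [-8.1  0.6  1.4] gap 26.3 tilt [ 0.022 -0.001 -1.   ]
top centre [519.5  17.7] 27.8 56
```

Request:
{"op": "move_arm", "data": {
  "rows": [-0.003,0,0.002,0,-0.004,0,0.005,0,-0.004,0,0.009,0,-0.004,0,0.013,0,-0.004,0,0.015,0,-0.004,0,0.015,0]
}}

```text
time_s: 35.5
eef_pos: [0.5232, 0.0166, 0.1059]
tcp_rot: [0.014, 3.128, -0.002]
force: [-5.5, 0.4, -1.6]
finger_gap: 0.0265
```

Request:
{"op": "move_arm", "data": {
  "rows": [-0.001,0,0.002,0,-0.001,0,0.005,0,-0.001,0,0.008,0,-0.001,0,0.0095,0,-0.001,0,0.0095,0]
}}

```text
time_s: 35.92
eef_pos: [0.5245, 0.0167, 0.0977]
tcp_rot: [0.014, 3.128, -0.003]
force: [-7.8, -0.1, 14.4]
finger_gap: 0.0264
```

```bash
python3 - <<'E'
from lean import *
go(.5252,.0165,.0985,89.6); topc(28,.0578,px=(325,337))
E
```

```text
t 35.9 p [0.5245 0.0167 0.0977] heading_y 89.5 shift mm [-0.7 -0.2 -0.8] turn -0.1 F [-7.8 -0.1 14.4] gap 26.4 tilt [ 0.013 -0.002 -1.   ]
top centre [521.1  17.8] 27.8 61
```

Request:
{"op": "move_arm", "data": {
  "rows": [0,0,0,0,0,0,0,0,0,0,0,0],
  "jaw": 0.45
}}

```text
time_s: 36.22
eef_pos: [0.5256, 0.0167, 0.0979]
tcp_rot: [0.014, 3.126, -0.002]
force: [0.4, 0.2, 0.5]
finger_gap: 0.0468
```

Request:
{"op": "move_arm", "data": {
  "rows": [0,0,-0.02,0,0,0,-0.05,0,0,0,-0.08,0,0,0,-0.12,0,0,0,-0.16,0,0,0,-0.2,0,0,0,-0.2,0,0,0,-0.2,0]
}}

```text
time_s: 36.88
eef_pos: [0.5248, 0.0171, 0.3008]
tcp_rot: [0.015, 3.119, -0.002]
force: [-0.4, 0.4, -0.5]
finger_gap: 0.0467
```

Request:
{"op": "move_arm", "data": {
  "rows": [0.007,0.04,0,0,0.014,0.08,0,0,0.021,0.12,0,0,0.028,0.16,0,0,0.035,0.2,0,0,0.042,0.24,0,0,0.049,0.28,0,0,0.056,0.32,0,0,0.06,0.343,0,0,0.06,0.343,0,0]
}}

```text
time_s: 37.72
eef_pos: [0.464, 0.3675, 0.2968]
tcp_rot: [-0.0, 3.123, 0.002]
force: [-0.7, 0.4, 1.5]
finger_gap: 0.0474
```

```bash
python3 - <<'E'
from h import *
d=cam("wrist"); d=cam("wrist"); save(d,"pr1"); np.save("pr1.npy",d,allow_pickle=True)
for o in r.outline_of("probe",d)[:4]:
    m=o["pixels"]; print(round(o["p"],2),list(map(int,o["extent"])),"rgb",d["image"][m].mean(0).round())
for o in r.outline_of("probe_stand",d)[:2]: print("stand",round(o["p"],2),list(map(int,o["extent"])))
go(.478,.385,.25,90)
E
```

```text
0.96 [364, 263, 381, 339] rgb [18. 38. 83.]
0.69 [362, 188, 398, 233] rgb [50. 50. 52.]
0.68 [349, 82, 382, 120] rgb [ 46.  90. 190.]
0.57 [304, 268, 331, 354] rgb [ 22.  49. 107.]
stand 0.83 [321, 140, 423, 226]
t 37.9 p [0.4684 0.359  0.2975] heading_y 89.4 shift mm [-8.3 26.3 47.6] turn -0.6 F [-0.5 -1.  -0. ] gap 46.7 tilt [ 0.022 -0.004 -1.   ]
```

View pics/pr1.png

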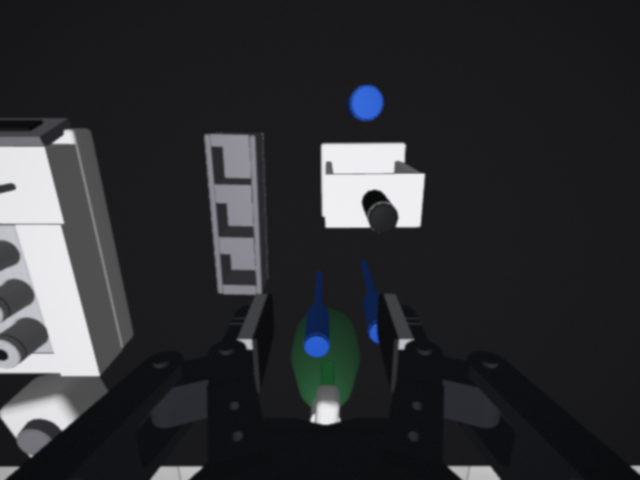

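```bash
python3 - <<'E'
from h import *
d=np.load("pr1.npy",allow_pickle=True).item()
print("probe top",at(d,382,217,.178),"base at plate",at(d,371,197,.118))
for u,v in((316,345),(378,332)): print("blue top",at(d,u,v,.165))
print("stand plate",[np.round(at(d,u,v,.118)[:2]*1000) for u,v in((323,173),(423,174),(325,227),(421,227))])
print("bottle top",at(d,327,400,.188))
g=cv2.cvtColor(d["image"],cv2.COLOR_RGB2GRAY); print(circ(d,at(d,382,217,.178)[:2],24,.178,True,4))
go(.477,.375,.25,90)
E
```

```text
probe top [0.45583688 0.40891721 0.178     ] base at plate [0.45337226 0.4077412  0.118     ]
blue top [0.58187025 0.35631883 0.165     ]
blue top [0.56799817 0.41293924 0.165     ]
stand plate [array([431., 363.]), array([432., 454.]), array([482., 365.]), array([483., 457.])]
bottle top [0.62389601 0.36632005 0.188     ]
(array([456.3, 409.6]), 22.6, 37)
t 37.9 p [0.4684 0.359  0.2975] heading_y 89.4 shift mm [-7.4 16.2 47.6] turn -0.6 F [-0.5 -1.  -0. ] gap 46.7 tilt [ 0.022 -0.004 -1.   ]
```

Request:
{"op": "move_arm", "data": {
  "rows": [0.007,0.025,0.02,0,0.013,0.049,0.04,0,0.013,0.049,0.06,0,0.013,0.049,0.075,0,0.013,0.049,0.082,0,0.013,0.049,0.082,0,0.013,0.049,0.082,0,0.013,0.049,0.082,0]
}}

```text
time_s: 38.58
eef_pos: [0.4588, 0.4075, 0.2164]
tcp_rot: [0.019, 3.118, -0.004]
force: [0.4, -0.4, 0.8]
finger_gap: 0.0471
```

```bash
python3 - <<'E'
from h import *
d=cam("wrist"); save(d,"pr2")
for o in r.outline_of("probe",d)[:4]:
    m=o["pixels"]; print(round(o["p"],2),list(map(int,o["extent"])),"rgb",d["image"][m].mean(0).round())
print(circ(d,(.4562,.4093),24,.178,True,4)); print(circ(d,(.4562,.4093),24,.178,False,4)); print(proj(d,[.4562,.4093,.178]))
go(.4575,.4075,.131,90)
E
```

```text
0.93 [277, 85, 321, 135] rgb [ 99. 183. 253.]
0.84 [258, 303, 285, 416] rgb [ 37.  67. 129.]
0.67 [322, 292, 357, 420] rgb [ 48.  92. 167.]
0.6 [308, 219, 349, 290] rgb [82. 82. 85.]
(array([455.7, 409.9]), 22.1, 35)
(array([455.4, 409.9]), 25.3, 25)
(np.float64(326.3270926124452), np.float64(267.816823615423))
t 38.7 p [0.4586 0.408  0.2165] heading_y 89.3 shift mm [ 3.1 -0.4 85.5] turn -0.7 F [ 0.6 -0.1 -0.2] gap 46.5 tilt [ 0.023 -0.002 -1.   ]
```

View pics/pr2.png

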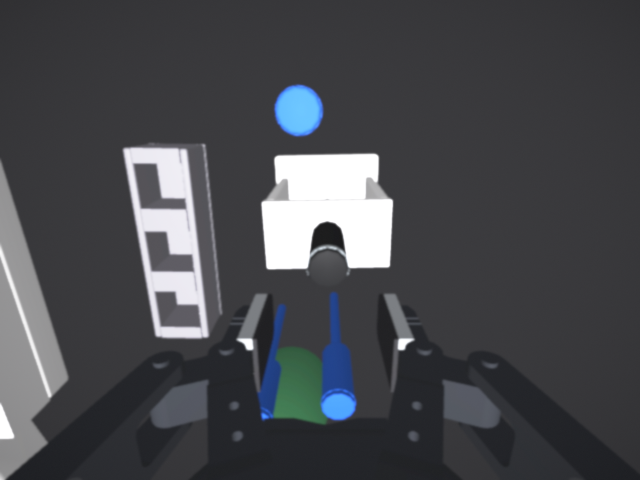

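Request:
{"op": "move_arm", "data": {
  "rows": [0.002,0,0.02,0,0.002,0,0.04,0,0.002,0,0.06,0,0.002,0,0.075,0,0.0025,0,0.085,0,0.0025,0,0.085,0,0.0025,0,0.085,0]
}}

```text
time_s: 39.27
eef_pos: [0.4582, 0.408, 0.1319]
tcp_rot: [0.018, 3.118, -0.003]
force: [-0.0, 0.2, 0.1]
finger_gap: 0.0468
```

Request:
{"op": "move_arm", "data": {
  "rows": [0,0,0,0,0,0,0,0,0,0,0,0,0,0,0,0,0,0,0,0],
  "jaw": 1
}}

```text
time_s: 39.68
eef_pos: [0.4591, 0.409, 0.1337]
tcp_rot: [0.018, 3.116, 0.0]
force: [-0.0, -0.9, 5.7]
finger_gap: 0.0226
```

Request:
{"op": "move_arm", "data": {
  "rows": [0,0,-0.02,0,0,0,-0.045,0,0,0,-0.07,0,0,0,-0.095,0,0,0,-0.12,0,0,0,-0.145,0,0,0,-0.155,0,0,0,-0.16,0,0,0,-0.16,0,0,0,-0.16,0]
}}

```text
time_s: 40.52
eef_pos: [0.4545, 0.4083, 0.2922]
tcp_rot: [0.018, 3.117, -0.002]
force: [-1.0, 0.6, -1.7]
finger_gap: 0.0229
```

```bash
python3 - <<'E'
from h import *
go(.45,.005,.29,90)
E
```

```text
t 40.5 p [0.4545 0.4083 0.2922] heading_y 89.3 shift mm [-2.000e-01 -4.033e+02  2.600e+00] turn -0.7 F [-1.   0.6 -1.7] gap 22.9 tilt [ 0.025 -0.001 -1.   ]
```

Request:
{"op": "move_arm", "data": {
  "rows": [0.0004,-0.035,0,0,0.0008,-0.07,0,0,0.0012,-0.105,0,0,0.0016,-0.14,0,0,0.002,-0.175,0,0,0.0024,-0.21,0,0,0.0028,-0.245,0,0,0.003,-0.27,0,0,0.003,-0.28,0,0,0.003,-0.28,0,0]
}}

```text
time_s: 41.35
eef_pos: [0.4476, 0.1252, 0.2909]
tcp_rot: [0.026, 3.12, -0.005]
force: [-1.1, 0.7, -1.1]
finger_gap: 0.0223
```

```bash
python3 - <<'E'
from h import *
go(.4513,.0049,.263,90)
E
```

```text
t 41.4 p [0.4476 0.1252 0.2909] heading_y 89.0 shift mm [  -5.1 -120.1   28.4] turn -1.0 F [-1.1  0.7 -1.1] gap 22.3 tilt [ 0.022 -0.003 -1.   ]
```

Request:
{"op": "move_arm", "data": {
  "rows": [-0.001,-0.03,0,-1,-0.002,-0.06,0,-1,-0.004,-0.09,0,-1,-0.005,-0.12,0,-1,-0.005,-0.12,0.014,-1,-0.005,-0.12,0.028,-1,-0.005,-0.12,0.028,-1,-0.005,-0.12,0.028,-1,-0.005,-0.12,0.028,-1]
}}

```text
time_s: 42.1
eef_pos: [0.4515, 0.0065, 0.2635]
tcp_rot: [-0.005, 3.12, -0.004]
force: [0.3, 0.5, -1.1]
finger_gap: 0.0223
```

```bash
python3 - <<'E'
from h import *
go(.4513,.0049,.263,90)
d=cam("wrist"); np.save("pt.npy",d,allow_pickle=True); s=cam("side"); np.save("pts.npy",s,allow_pickle=True); t=cam("top"); np.save("ptt.npy",t,allow_pickle=True)
a=np.zeros((600,800,3),np.uint8)
a[:480,:400]=cv2.resize(d["image"][130:370,225:425],(400,480),interpolation=cv2.INTER_CUBIC)[:,:,::-1]
u,v=map(int,proj(s,[.448,.005,.14])); print("side crop",u-50,v-40); a[:320,400:]=cv2.resize(s["image"][v-40:v+40,u-50:u+50],(400,320),interpolation=cv2.INTER_CUBIC)[:,:,::-1]
u,v=map(int,proj(t,[.448,.005,.12])); print("top crop",u-50,v-35); a[320:600,400:]=cv2.resize(t["image"][v-35:v+35,u-50:u+50],(400,280),interpolation=cv2.INTER_CUBIC)[:,:,::-1]
cv2.imwrite("pics/pt.png",a)
E
```

```text
t 42.1 p [0.4515 0.0065 0.2635] heading_y 90.2 shift mm [ 0.2 -1.6  0.5] turn 0.2 F [ 0.3  0.5 -1.1] gap 22.3 tilt [ 0.022 -0.003 -1.   ]
side crop 332 187
top crop 274 278
```

View pics/pt.png

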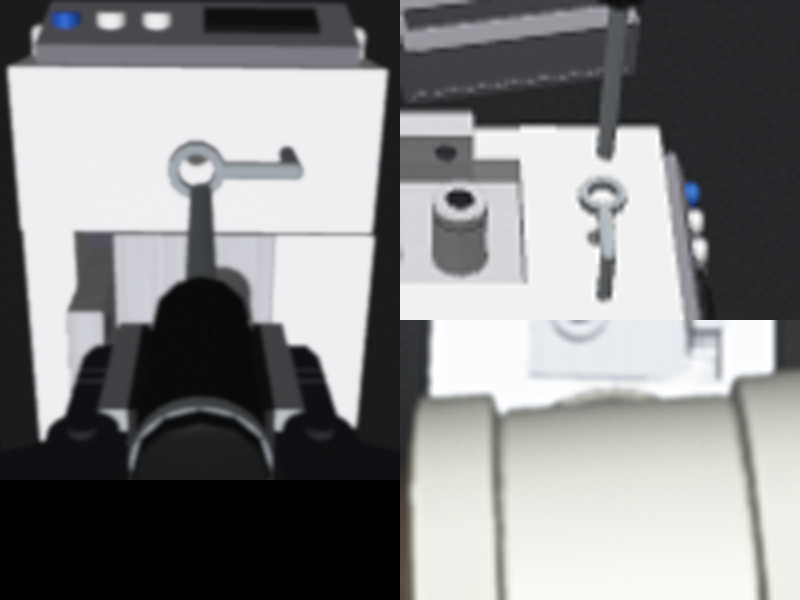

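```bash
cat > tri.py <<'E'
from h import *
def tri(obs):
    A=np.zeros((3,3));b=np.zeros(3)
    for d,u,v in obs:
        o,w=ray(d,u,v); w=w/np.linalg.norm(w); P=np.eye(3)-np.outer(w,w); A+=P;b+=P@o
    x=np.linalg.solve(A,b); return np.round(x*1000,1),[tuple(np.round(np.array(proj(d,x))-[u,v],1)) for d,u,v in obs]
E
python3 - <<'E'
from tri import *
L=lambda n:np.load(n,allow_pickle=True).item()
d,s=L("pt.npy"),L("pts.npy")
print("ring",tri([(d,323,214.5),(s,382.75,235)])); print("tip",tri([(d,326,222.5),(s,383.25,226.3)]))
for z in(.119,.127): print("ring wrist",z,at(d,323,214.5,z)*1000,"side",at(s,382.75,235,z)*1000)
for z in(.140,.145): print("tip wrist",z,at(d,326,222.5,z)*1000,"side",at(s,383.25,226.3,z)*1000)
# rod axis in wrist image: higher rod point (handle foot) crop (202,280)
print("handle foot wrist",at(d,326,270,.143+.105)*1000)
E
```

```text
ring (array([447.1,   5.6, 118.5]), [(np.float64(0.1), np.float64(-0.2)), (np.float64(-0.1), np.float64(-0.0))])
tip (array([447.3,   7.7, 144.6]), [(np.float64(-0.4), np.float64(1.0)), (np.float64(0.4), np.float64(0.2))])
ring wrist 0.119 [447.11464102   5.51014244 119.        ] side [447.05609806   6.14376701 119.        ]
ring wrist 0.127 [444.91863993   5.57165775 127.        ] side [448.22050969  14.27571741 127.        ]
tip wrist 0.14 [447.86384254   8.04000562 140.        ] side [447.27149561   2.37772135 140.        ]
tip wrist 0.145 [446.36834686   8.03373166 145.        ] side [448.02102984   7.65267074 145.        ]
handle foot wrist [439.81216911   7.98866825 248.        ]
```

Request:
{"op": "move_arm", "data": {
  "rows": [0.0005,-0.002,0,0,0.0005,-0.002,0,0,0.0006,-0.002,0.008,0,0.0008,-0.002,0.016,0,0.001,-0.002,0.024,0,0.0012,-0.002,0.032,0,0.0013,-0.0019,0.04,0,0.0013,-0.0019,0.042,0,0.0013,-0.0019,0.042,0]
}}

```text
time_s: 43.0
eef_pos: [0.4507, 0.0037, 0.2209]
tcp_rot: [-0.003, 3.121, -0.005]
force: [0.3, -0.1, -1.9]
finger_gap: 0.0228
```

```bash
python3 - <<'E'
from tri import *
go(.4513,.0049,.263,90)
d=cam("wrist"); s=cam("side"); np.save("pt.npy",d,allow_pickle=True); np.save("pts.npy",s,allow_pickle=True)
a=np.zeros((600,800,3),np.uint8)
a[:480,:400]=cv2.resize(d["image"][150:270,275:375],(400,480),interpolation=cv2.INTER_CUBIC)[:,:,::-1]
a[:320,400:]=cv2.resize(s["image"][200:260,350:425],(400,320),interpolation=cv2.INTER_CUBIC)[:,:,::-1]
cv2.imwrite("pics/pt2.png",a)
E
```

```text
t 43.0 p [0.4507 0.0037 0.2209] heading_y 90.1 shift mm [ -1.5   1.  -42.1] turn 0.1 F [ 0.3 -0.1 -1.9] gap 22.8 tilt [ 0.021 -0.003 -1.   ]
```

View pics/pt2.png

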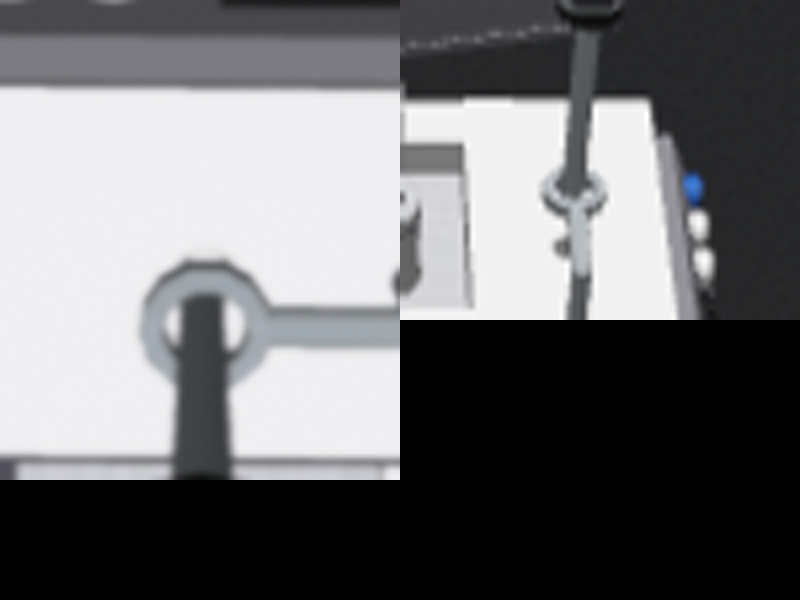

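Request:
{"op": "move_arm", "data": {
  "rows": [0.0002,0,0.007,0,0.0003,0,0.013,0,0.0004,0,0.019,0,0.0006,0,0.025,0,0.0008,0,0.03,0,0.0008,0,0.03,0]
}}

```text
time_s: 43.6
eef_pos: [0.4504, 0.0037, 0.1906]
tcp_rot: [-0.003, 3.121, -0.005]
force: [0.7, -0.1, -0.5]
finger_gap: 0.0227
```

```bash
python3 - <<'E'
from tri import *
go(.4505,.0037,.171,90)
E
```

```text
t 43.6 p [0.4504 0.0037 0.1906] heading_y 90.1 shift mm [ 0.3  0.1 19.6] turn 0.1 F [ 0.7 -0.1 -0.5] gap 22.7 tilt [ 0.02  -0.003 -1.   ]
```

Request:
{"op": "move_arm", "data": {
  "rows": [0.0001,0,0.005,0,0.0002,0,0.01,0,0.0003,0,0.014,0,0.0004,0,0.018,0,0.0004,0,0.0195,0,0.0004,0,0.0195,0]
}}

```text
time_s: 44.1
eef_pos: [0.4502, 0.0036, 0.1707]
tcp_rot: [-0.003, 3.122, -0.005]
force: [0.0, 0.5, -0.5]
finger_gap: 0.023
```

```bash
python3 - <<'E'
from tri import *
go(.4505,.0037,.171,90)
E
```

```text
t 44.1 p [0.4502 0.0036 0.1707] heading_y 90.1 shift mm [-0.3  0.1 -0.3] turn 0.1 F [ 0.   0.5 -0.5] gap 23.0 tilt [ 0.02  -0.003 -1.   ]
```

Request:
{"op": "move_arm", "data": {
  "rows": [0,0,0,0,0,0,0,0,0,0,0,0,0,0,0,0],
  "jaw": 0.5
}}

```text
time_s: 44.43
eef_pos: [0.4505, 0.0036, 0.171]
tcp_rot: [-0.003, 3.121, -0.005]
force: [-0.2, -0.2, 0.4]
finger_gap: 0.0428
```

Request:
{"op": "move_arm", "data": {
  "rows": [0,0,-0.01,0,0,0,-0.03,0,0,0,-0.05,0,0,0,-0.08,0,0,0,-0.12,0,0,0,-0.15,0,0,0,-0.16,0,0,0,-0.16,0]
}}

```text
time_s: 45.1
eef_pos: [0.4491, 0.0042, 0.3349]
tcp_rot: [-0.003, 3.114, -0.005]
force: [0.2, -0.0, 0.4]
finger_gap: 0.0431
```

```bash
python3 - <<'E'
from tri import *
go(.4505,.0037,.171,90)
d=cam("wrist"); s=cam("side"); np.save("pt.npy",d,allow_pickle=True); np.save("pts.npy",s,allow_pickle=True)
a=np.zeros((600,800,3),np.uint8)
a[:300,:400]=cv2.resize(d["image"],(400,300),interpolation=cv2.INTER_AREA)[:,:,::-1]
a[:600,400:]=cv2.resize(s["image"][140:320,290:410],(400,600),interpolation=cv2.INTER_CUBIC)[:,:,::-1]
cv2.imwrite("pics/fin.png",a)
for n,b,D in(("wide",(.6212,.0171),38),("mid",(.569,.0174),33),("nar",(.521,.0178),28)):
    for q in(s,): print(n,[circ(q,b,D,z,False,4) for z in(.125,)])
E
```

```text
t 45.1 p [0.4491 0.0042 0.3349] heading_y 90.1 shift mm [  3.2  -0.  163.9] turn 0.1 F [ 0.2 -0.   0.4] gap 43.1 tilt [ 0.028 -0.003 -1.   ]
wide [(array([621. ,  17.6]), 37.0, 37)]
mid [(array([569.4,  17.8]), 32.0, 29)]
nar [(array([521.7,  17.4]), 27.5, 30)]
```

View pics/fin.png

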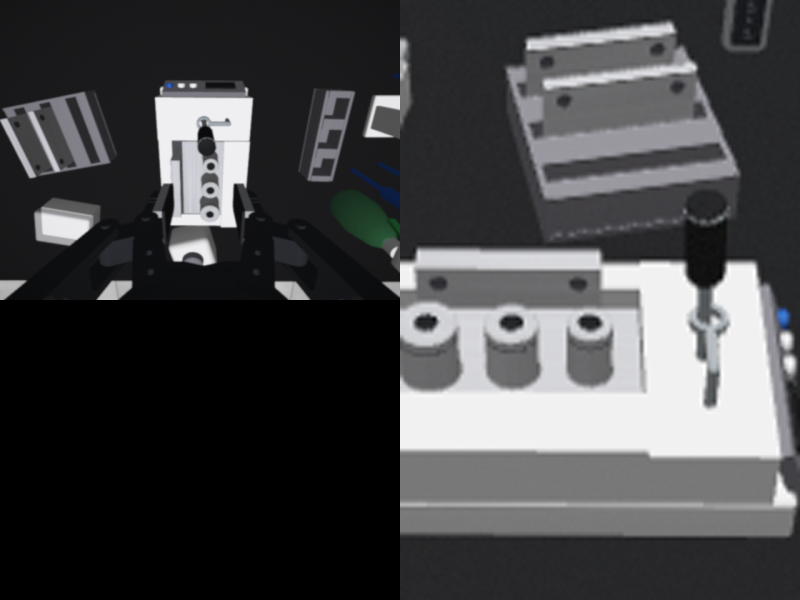

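```bash
python3 - <<'E'
from tri import *
s=np.load("pts.npy",allow_pickle=True).item()
cr=lambda p:np.round(((np.array(proj(s,p))-[290,140])*400/120),0)
print("handle top pred (home)",cr([.4475,.0057,.215]),"5mm high",cr([.4475,.0057,.22]),"seen ~(706,207)-400=306,207")
print("bar top near corners pred z.120",cr([.573-.06,-.037,.12]),cr([.573-.06,-.0545,.12]),"seen 201,266 / 201,250")
E
```

```text
handle top pred (home) [320. 196.] 5mm high [321. 190.] seen ~(706,207)-400=306,207
bar top near corners pred z.120 [200. 268.] [200. 249.] seen 201,266 / 201,250
```

```bash
python3 -c "
from h import *
print(r.finish_job())"
```

```text
the job is handed in; nothing more can be done
None
```

I finished every step and handed the job in at about 45 s of the 210 s allowed. No verdict was reported.

- **Filler bar:** I measured the gap at about 19 mm, so I used the thick (17 mm) bar. It slid to the floor with no sideways contact, and its top edge in the last picture is where it should be when seated. I never touched the medium and thin bars, and the picture shows both still in their rack slots.
- **Sleeves:** All three were there and went in wide, middle, narrow. The leans were about 0.21, 0.17 and 0.19 rad, estimated from the position of each sleeve's top, with the foot worked out to be 2–3 mm below the mouth. Each was then straightened and slid down until it met the floor (7–15 N upward). In the last picture their tops are within about 1 mm of the bore axes at the seated height.
- **Probe:** The black probe's rod went through the ring into the port, and from the tool height its tip was about 35 mm down when I let go.
- **Disagreements:** In the last picture the handle top is about 6 mm from where an upright probe's would be, a lean of about 0.04 rad; the limit is 0.15. The stand also showed about 3 cm from my first estimate, so I took the probe from the later view.

The arm was clear of everything at hand-in. I did not aim at or knowingly touch any of the bystanders or blue look-alikes, though I did not measure their positions again at the end.

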